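Weigh out the keyring beads beside the heat press

TASK

Weigh the wooden keyring beads: first set the empty white bowl upright in the middle of the balance pan and let go of it, then tip all six beads from the steel cup into the bowl as it stands there, and put the empty cup back upright, wholly on its cork coaster. Never push or drop the sprung pan down onto its stop, and leave the other things on the table where they are.

Things in the scene. Friction and masses are not known exactly. Their poses are not given: they have to be found in the camera images.
- pan (a joint): How far the sprung pan of the balance is pressed down, in m: 0 empty, about 0.004 with the bowl and 0.005 with bowl and beads, 0.020 on its stop (8 N).
- pan_top (a point): Centre of the pan's upper face: a flat, plain round steel pan, 150 mm across, 6 mm thick, on a spring over a low grey balance housing (180 by 160 mm, 44 mm high, dark display towards the robot). Empty, this face is 78 mm above the table; it sinks as it is loaded. z up.
- bowl: Round white plastic bowl, empty, on the table: 55 mm high, foot 84 and rim 116 mm across outside, walls 4, floor 5 mm. Two flat grip ears at both ends of its own x: each 12 mm thick (along y), out to 98 mm from the centre, 28 to 50 mm above the foot; pinch one from above 83 mm from the centre, closing along its y. Origin: centre of the underside, z up.
- coaster: Round cork coaster fixed to the table, 116 mm across, 4 mm thick, on which the cup stands. Origin at the centre of its underside.
- cup: Plain steel tumbler without handle, holding six wooden beads; 100 mm high, 61 mm across at the foot and 68 mm at the rim outside (about 65 mm at 60 mm height), walls 3 mm, floor 5 mm thick. Round, so its yaw does not matter. Origin at the centre of the underside, z up through the mouth.
- cup_rim (a point): Centre of the cup's mouth, 100 mm above its underside.
- bead1_center (a point): Centre of one of six alike round beads of hard wood, 24 mm across, 10 g each, at first in the cup.
- bead2_center (a point): Centre of one of six alike round beads of hard wood, 24 mm across, 10 g each, at first in the cup.
- bead3_center (a point): Centre of one of six alike round beads of hard wood, 24 mm across, 10 g each, at first in the cup.
- bead4_center (a point): Centre of one of six alike round beads of hard wood, 24 mm across, 10 g each, at first in the cup.
- bead5_center (a point): Centre of one of six alike round beads of hard wood, 24 mm across, 10 g each, at first in the cup.
- bead6_center (a point): Centre of one of six alike round beads of hard wood, 24 mm across, 10 g each, at first in the cup.
- tape: Bystander: roll of amber heat tape lying flat, 90 mm across, 25 mm high. Origin at the centre of its underside.
- scraper: Bystander: flat spatula, 190 mm long, lying along its x. Origin at its underside, mid-length.
- mug: Bystander: blank white mug, 82 mm across, 95 mm high, handle at its y. Origin at the centre of its underside.
- spray: Bystander: white bottle, 60 mm across, 150 mm high. Origin at the centre of its underside.
- driver: Bystander: screwdriver, 180 mm long, lying along its x. Origin at its underside, mid-length.
- slate: Bystander: dark steel pressing plate, 100 by 100 mm, 18 mm high. Origin at the centre of its underside.
Mind the look-alikes: they are no part of the job. What is shaped like the part that bears pan but yellow is not meant.

How it is judged:
On the way, in this order (a step that is already met when the one before it is completed fails the run):
1. the empty bowl stands upright, centred on the balance pan, released (horizontal distance between bowl and pan_top below 0.018 m and z of bowl in the frame of pan_top between -0.004 and 0.004 m and angle between bowl's own z axis and vertical below 0.08 rad and contact force between the fingers and bowl below 0.05 N and linear speed of bowl below 0.03 m/s), for 0.2 s.
2. the cup is tipped with its mouth over the bowl (horizontal distance between bowl and pan_top below 0.018 m and angle between cup's own z axis and vertical above 1 rad and horizontal distance between cup_rim and bowl below 0.1 m and z of cup_rim in the frame of bowl above 0.04 m).
3. all six beads lie in the bowl, still centred on the pan (horizontal distance between bowl and pan_top below 0.018 m and z of bowl in the frame of pan_top between -0.004 and 0.004 m and angle between bowl's own z axis and vertical below 0.08 rad and horizontal distance between each of bead1_center, bead2_center, bead3_center, bead4_center, bead5_center, bead6_center and bowl below 0.054 m and z of bead1_center in the frame of bowl between 0.005 and 0.055 m and z of bead2_center in the frame of bowl between 0.005 and 0.055 m and z of bead3_center in the frame of bowl between 0.005 and 0.055 m and z of bead4_center in the frame of bowl between 0.005 and 0.055 m and z of bead5_center in the frame of bowl between 0.005 and 0.055 m and z of bead6_center in the frame of bowl between 0.005 and 0.055 m), for 0.2 s.
At the end, for the whole second after the job is handed in: The bowl stands upright on the pan with its centre within 18 mm of the pan's centre, all six beads lie inside it, and the cup stands upright on the coaster with its centre within 28 mm of the coaster's; both released and at rest (all of step 3 and horizontal distance between cup and coaster below 0.028 m and z of cup in the frame of coaster below 0.008 m and angle between cup's own z axis and vertical below 0.08 rad and linear speed of each of cup, bowl below 0.03 m/s); the robot touches nothing.
It fails at once if the balance pan is driven down to its stop (over 18.5 mm) (value of joint pan above 0.0185 m).
It fails at once if another thing on the table is disturbed (moved by more than 30 mm) (distance of any of tape, scraper, mug, spray, driver, slate from where it was at the start of the episode above 0.03 m).
It also fails if it takes over 72 s, if anything falls off the work surface, if the arm or the gripper's body presses on something with over 40 N, if the wrist force passes 120 N, or if a joint passes its speed limit or range.

ROBOT

A 6-joint arm with a two-finger parallel gripper is mounted at the origin on the work surface. World frame = base frame: x ahead of the robot, y to its left, z up, the work surface at z = 0. Lengths are in m, angles in rad, forces in N, time in s.
With the tool pointing down it reaches from about 0.35 to 1 m from the base axis. Payload 7.1 kg.
Tool frame: the origin (TCP) lies on the centre line of the jaws, within the pads' length; the fingertips stand 25 mm ahead of it and the grasp point (between the pads) lies 6 mm ahead of it (bot.tips_ahead is the distance from the TCP to the fingertips, in m); z points along the fingers, x is the direction in which the jaws open and shut, and the axes are right-handed (so a half turn about z gives the same grasp; the last joint's range is limited). The gripper opens to 85 mm and grips with 20 to 120 N. Pads are 22 mm wide; open, the fingers measure 114 mm over their backs; the gripper's body (76 mm by 85 mm) begins 54 mm behind the grasp point. The pads swing forward as they close: fully open they stand 13 mm farther back than shut.
Start: joints at [-1.286, 0.423, 1.63, -0, 1.089, -0.019], TCP at [0.187, -0.596, 0.256] pointing down, gripper open.
Joint ranges: [-3, 3], [-0.9, 2.11], [0.09, 2.58], [-1.31, 4.45], [0.11, 2.69], [-2.54, 2.54]. Speed limits (rad/s): [2.39, 2.39, 3.01, 3.14, 3.14, 3.14].

INTERFACE

Orientations are given as [roll, pitch, yaw] about the fixed x, y, z axes, in that order (R = Rz(yaw) Ry(pitch) Rx(roll)).
In Python, from station import get_obs, eyes, bot, trace gives the robot as it stands.
- The arm moves only by the tool move_arm, never from a script. Its argument "motion" is a list of rows, each an object with "offset": the shift along the tool's x, y, z in m, a list of three; "angular": the turn, a rotation vector about the tool's x, y, z in degrees, a list of three; "gripper": the opening, from 0 (shut) to 1 (fully open). In form: [{"offset": [x, y, z], "angular": [ax, ay, az], "gripper": gripper}, ...]. A call has 1 to 5 rows; each row shifts and turns the commanded pose from where the row before left it, along the tool's axes as they then stand; what a row does not reach is not made up. A row lasts 1/12 s, in which the tool goes at most 41.7 mm and 7.16 degrees, less where a joint would pass 70% of its speed; a pose out of reach is approached as far as the arm can. A call is refused whole if a number of a shift passes 0.0417 or a number of a turn 7.16, either way. A call with a gripper value outside its range is refused whole. The fingers move at their own pace and stop on an object; "squeeze" is the grip in N (left out, the last holds). Time passes only in rows, so rows that do not move let the fingers close. It gives the time, the measured TCP pose, the force and the opening at its end, in the units of the state.
- get_obs(): the state, without advancing time (a new reading comes with each control period).
- eyes.read_camera(name): name is "scene" or "top"; returns the picture (400x640x3 uint8, blue, green, red); there is no depth.
- eyes.camera_model(name): a dict with "K" (3x3 intrinsics, pixels), "distortion" ([k1, k2, p1, p2, k3] as OpenCV has them; the pictures are not rectified), "eye" and "rotation" of the camera in the world. Camera axes: x right, y down, z forward; pixel columns grow to the right and rows downward; lengths in m; the calibration is good to about 2 mm. A picture is of the moment at which its call begins. camera_model takes no time and is no camera call.
- bot.finish_job(): hands the job in, once; it reports no verdict.
Trained networks look in the newest picture that a camera, given by its name, has taken for a name from the list of things; names that differ only in an ending like _2 or _b are one class to them, and where a whole thing is asked for, a point or a joint stands for the part that bears it (a point fixed in the world has none). Each returns a list of dicts, best first, with "p" (0 to 1); they miss things now and then, are a little off and sometimes report something else, mostly with a low value. They report only what shows in the picture. A call takes as long as a camera call. They do not tell look-alikes from the thing itself.
- trace(camera, name): "region" (400x640 bool, what is visible of it) and "location" ([row, column] in pixels, amid what is visible of it).
The state is a dict: "clock": time; "joints": joint angles; "qd": joint speeds; "tau": joint torques, N m; "tcp_pos": TCP position; "eef_rot": TCP orientation; "contact_force": force on the tool from outside, world axes, zero at the start; "moment": the same for the moment, N m; "opening": finger opening in m.
Only numpy, scipy, OpenCV 4.12 (cv2) and the standard library are available. Lean on these libraries where they do the work, as an engineer would, in place of code of your own. Each camera call takes 0.05 s, during which the arm holds its last target. There are 200 camera calls.

## Working session

There is one attempt and no reset: what is moved stays moved. The work goes in short steps, Python scripts to look and compute and a tool call to move; the robot and the scene stay as the last step left them, time stands still between calls to the robot, and variables do not carry over. Pictures are saved under pics/ and viewed, about 8 in all and at most 12, crops included, and the job is handed in when it is done.

Besides the shell and the picture viewer there is one more tool, called after "Call:" by a JSON object that holds its "api" and its "payload". move_arm: Moves the arm, as the interface text tells. Its arguments: {"type":"object","properties":{"motion":{"type":"array"},"squeeze":{"type":"number"}},"required":["motion"]}

```bash
mkdir -p pics; ls
python3 - <<'E'
from station import get_obs, eyes, bot, trace
import cv2,numpy as np
print(get_obs()); 
for c in ("scene","top"):
    im=eyes.read_camera(c); cv2.imwrite(f"pics/{c}0.png",im)
    print(c,eyes.camera_model(c))
    for n in ("pan_top","bowl","cup","coaster"):
        for d in trace(c,n): print(c,n,round(d["p"],2),d["location"],d["region"].sum())
E
```

```text
pics
{'clock': 0.0, 'joints': array([-1.28599330e+00,  4.23860756e-01,  1.63072175e+00,  2.28092137e-05,
        1.08861519e+00, -1.89984229e-02]), 'qd': array([-0.00296127, -0.00122496, -0.00248363, -0.00200583, -0.00027385,
        0.0004878 ]), 'tau': array([ 2.81952860e-03, -5.57383025e+01, -2.81745136e+01,  9.38300309e-05,
        7.25599442e-03,  1.84646495e-06]), 'tcp_pos': array([ 0.18685011, -0.59585933,  0.25552076]), 'eef_rot': array([-3.14154197e+00,  1.60436598e-03, -1.26700543e+00]), 'contact_force': array([ 0.6234671 ,  0.52595448, -1.02509542]), 'moment': array([-0.04114463, -0.00694215, -0.00817914]), 'opening': 0.08556762794387389}
scene {'K': array([[363.50972901,   0.        , 317.23290854],
       [  0.        , 363.50972901, 197.0584523 ],
       [  0.        ,   0.        ,   1.        ]]), 'distortion': array([0.00377551, 0.        , 0.        , 0.        , 0.        ]), 'eye': array([ 0.99077086, -0.38309204,  0.94691605]), 'rotation': array([-2.54290909,  0.00832089,  0.93736202])}
scene pan_top 0.9 [99.0, 362.6] 960
scene pan_top 0.62 [151.8, 409.6] 1302
scene bowl 0.65 [254.5, 241.7] 1539
scene coaster 0.9 [221.2, 340.1] 552
scene coaster 0.33 [311.0, 210.0] 871
top {'K': array([[363.29911874,   0.        , 319.3647573 ],
       [  0.        , 363.29911874, 199.74624358],
       [  0.        ,   0.        ,   1.        ]]), 'distortion': array([-0.06728257,  0.        ,  0.        ,  0.        ,  0.        ]), 'eye': array([ 0.37903183, -0.05907257,  0.98585739]), 'rotation': array([-2.98746954,  0.00963152, -1.56789743])}
top pan_top 0.93 [308.0, 163.9] 2811
top pan_top 0.83 [191.8, 183.9] 2540
top bowl 0.83 [199.1, 413.5] 1671
top cup 0.59 [184.0, 298.4] 410
top coaster 0.68 [200.1, 306.7] 641
```

View pics/scene0.png

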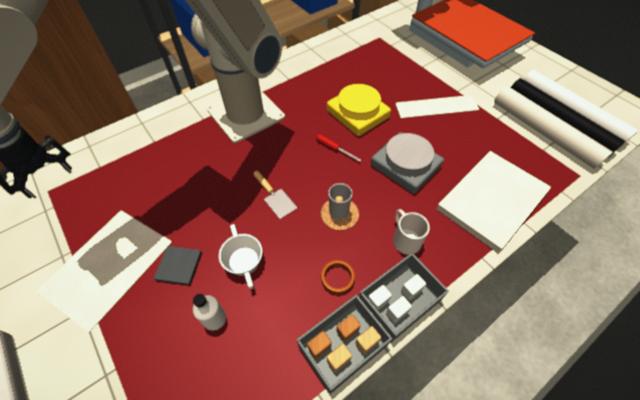

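View pics/top0.png

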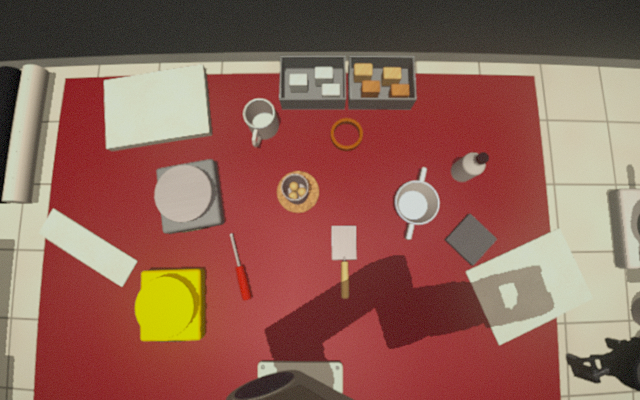

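The grey balance at top (186,192) / scene (410,155) and the yellow one at top (168,305) / scene (360,100) are look-alikes. The grey one is meant, because the description says steel pan on a grey housing. Next I'll measure and check it in an enlarged crop.

```bash
cat > h.py <<'E'
from station import get_obs, eyes, bot, trace
import cv2,numpy as np
from scipy.spatial.transform import Rotation as Ro
M={c:eyes.camera_model(c) for c in ("scene","top")}
def Rm(c): return Ro.from_euler("xyz",M[c]["rotation"]).as_matrix()
def ray(c,u,v):
    m=M[c]; p=cv2.undistortPoints(np.array([[[u,v]]],float),m["K"],m["distortion"])[0,0]
    d=Rm(c)@[p[0],p[1],1]; return m["eye"],d/np.linalg.norm(d)
def atz(c,u,v,z):
    e,d=ray(c,u,v); return e+d*(z-e[2])/d[2]
def tri(a,b):
    A=np.zeros((3,3));B=np.zeros(3);P=[]
    for c,(u,v) in (("scene",a),("top",b)):
        e,d=ray(c,u,v);Q=np.eye(3)-np.outer(d,d);A+=Q;B+=Q@e;P.append((e,Q))
    x=np.linalg.solve(A,B); return x,[np.linalg.norm(Q@(x-e)) for e,Q in P]
def proj(c,P):
    m=M[c];R=Rm(c).T;p,_=cv2.projectPoints(np.atleast_2d(np.array(P,float)),cv2.Rodrigues(R)[0],-R@m["eye"],m["K"],m["distortion"]);return p[:,0]
def circ(x,y,z,r):
    t=np.linspace(0,2*np.pi,60);return np.c_[x+r*np.cos(t),y+r*np.sin(t),0*t+z]
E
python3 - <<'E'
from h import *
im={c:eyes.read_camera(c) for c in M}
near={"scene":{"pan_top":(152,410),"bowl":(254,242),"cup":(200,340),"coaster":(212,340)},"top":{"pan_top":(192,184),"bowl":(200,414),"cup":(187,296),"coaster":(190,298)}}
big={c:cv2.resize(im[c],None,fx=3,fy=3,interpolation=cv2.INTER_CUBIC) for c in M}
np.save("m.npy",0)
for c in M:
    for n,col in (("pan_top",(0,255,0)),("bowl",(255,0,0)),("cup",(0,255,255)),("coaster",(255,0,255))):
        for d in trace(c,n):
            if np.hypot(*(np.array(d["location"])-near[c][n]))>30: continue
            k,_=cv2.findContours(d["region"].astype(np.uint8),0,1); k=max(k,key=cv2.contourArea)
            e=cv2.fitEllipse(cv2.convexHull(k)); print(c,n,round(d["p"],2),np.round(e,1) if 0 else [np.round(q,1) for q in e],cv2.boundingRect(k))
            cv2.drawContours(big[c],[k*3+1],-1,col,1); break
cv2.imwrite("pics/c1.png",np.vstack([big["scene"][290:890,560:1360]])); 
cv2.imwrite("pics/c2.png",big["top"][390:750,440:1240][:, :]); cv2.imwrite("pics/c3.png",big["top"][420:780,900:1360])
cv2.imwrite("pics/c23.png",cv2.resize(big["top"][400:760,420:1380],(800,300)))
E
```

```text
scene pan_top 0.82 [array([409.9, 151.5]), array([35.2, 47.9]), np.float64(103.9)] (386, 134, 48, 36)
scene bowl 0.84 [array([241.2, 257.3]), array([42.2, 65.9]), np.float64(166.4)] (219, 225, 43, 65)
scene cup 0.86 [array([339.5, 200.5]), array([27.7, 37.6]), np.float64(6.5)] (328, 183, 26, 37)
scene coaster 0.89 [array([339.7, 214.1]), array([32. , 38.4]), np.float64(89.3)] (321, 202, 38, 29)
top pan_top 0.85 [array([182.7, 193.2]), array([54.4, 58.8]), np.float64(58.7)] (154, 166, 58, 56)
top bowl 0.7 [array([416.4, 203.1]), array([41.8, 72.8]), np.float64(15.3)] (396, 167, 43, 73)
top cup 0.58 [array([293.2, 185.3]), array([22.1, 25.4]), np.float64(51.9)] (281, 174, 25, 23)
```

View pics/c1.png

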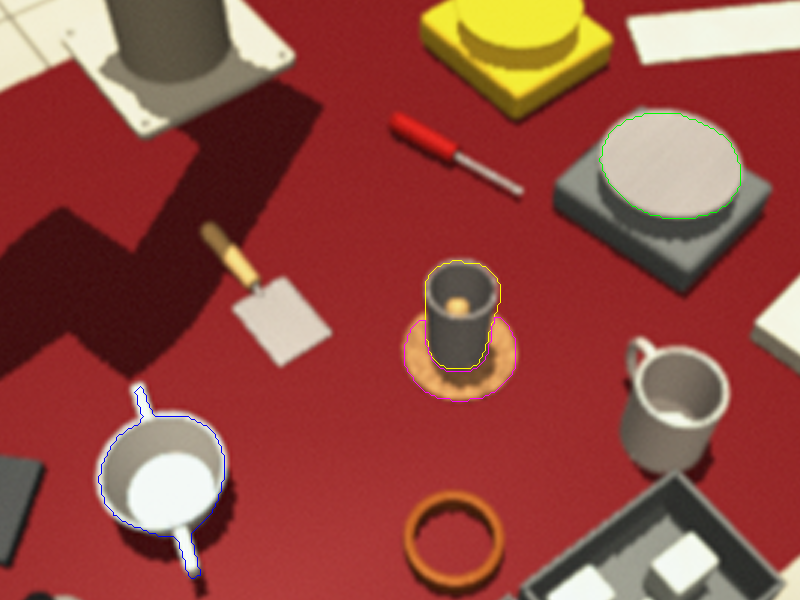

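View pics/c23.png

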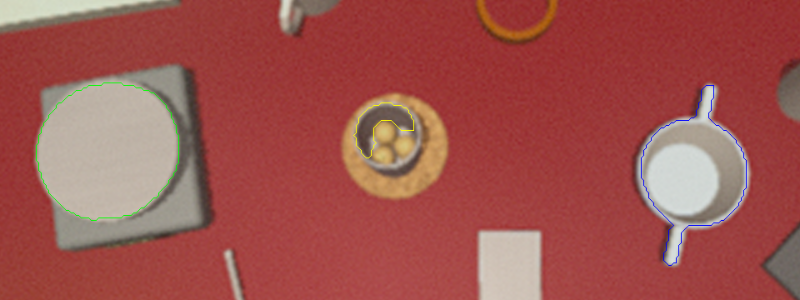

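The crop confirms the grey balance: its pan is at scene (410,151) and top (183,193). The bowl has ear tips at about scene (233,226) and (251,289), and the cup holds its beads on the only coaster. I'll fit silhouettes to these in both views.

```bash
cat > fit.py <<'E'
from h import *
from scipy.optimize import minimize
S=4
def fill(img,c,P):
    k=cv2.convexHull(((proj(c,P)+.5)*S).astype(np.float32)).astype(np.int32); cv2.fillConvexPoly(img,k,1)
def render(kind,c,q):
    x,y,z=q[:3]; img=np.zeros((400*S,640*S),np.uint8)
    if kind=="bowl":
        fill(img,c,np.r_[circ(x,y,z,.042),circ(x,y,z+.055,.058)])
        R=Ro.from_euler("z",q[3]).as_matrix()
        for s in (1,-1):
            B=np.array([[s*a,b,h] for a in (.05,.098) for b in (-.006,.006) for h in (.028,.05)])
            fill(img,c,B@R.T+[x,y,z])
    if kind=="cup": fill(img,c,np.r_[circ(x,y,z,.0305),circ(x,y,z+.1,.034)])
    if kind=="pan": fill(img,c,np.r_[circ(x,y,z,.075),circ(x,y,z-.006,.075)])
    if kind=="disk": fill(img,c,circ(x,y,z,.058))
    return img
def fit(kind,masks,q0,free):
    big={c:cv2.resize(m.astype(np.uint8),None,fx=S,fy=S,interpolation=0) for c,m in masks.items()}
    q0=np.array(q0,float)
    def cost(d):
        q=q0.copy(); q[free]+=d*np.where(np.array(free)==3,1,.1)
        return sum((render(kind,c,q)!=b).sum()/b.sum() for c,b in big.items())
    r=minimize(cost,np.zeros(len(free)),method="Nelder-Mead",options=dict(initial_simplex=np.vstack([np.zeros(len(free)),.1*np.eye(len(free))]),xatol=2e-3,fatol=1e-4))
    q=q0.copy(); q[free]+=r.x*np.where(np.array(free)==3,1,.1); return np.round(q,4),round(r.fun,3)
def mask(c,n,near):
    eyes
    D=[d for d in trace(c,n) if np.hypot(*(np.array(d["location"])-near))<30]
    return D[0]["region"] if D else None
E
python3 - <<'E'
from fit import *
for c in M: eyes.read_camera(c)
pan={"scene":mask("scene","pan_top",(152,410)),"top":mask("top","pan_top",(192,184))}
bowl={"scene":mask("scene","bowl",(254,242)),"top":mask("top","bowl",(200,414))}
cup={"scene":mask("scene","cup",(200,340))}
x0=atz("top",183,193,.078);print(x0)
for f in ([0,1],[0,1,2]):
    print("pan",fit("pan",pan,[*x0[:2],.078],f))
    for c in M: print(c,fit("pan",{c:pan[c]},[*x0[:2],.078],[0,1]))
b0=atz("top",416.4,203,.04);e=[atz("top",*p,.05)[:2] for p in ((423.6,167.5),(408.5,239))]; yaw=np.arctan2(*(e[1]-e[0])[::-1]);print(b0,yaw)
for f in ([0,1,3],[0,1,2,3]): print("bowl",fit("bowl",bowl,[*b0[:2],0,yaw],f))
for c in M: print(c,fit("bowl",{c:bowl[c]},[*b0[:2],0,yaw],[0,1,3]))
c0,err=tri((340.7,193.7),(295.2,188.5));print("cup rim tri",c0,err)
print("cup scene",fit("cup",cup,[*c0[:2],.004],[0,1]))
im=eyes.read_camera("top");hsv=cv2.cvtColor(im,cv2.COLOR_BGR2HSV)
w=((hsv[...,0]>8)&(hsv[...,0]<25)&(hsv[...,1]>60)).astype(np.uint8);w[:160]=0;w[225:]=0;w[:,:265]=0;w[:,335:]=0
h=cv2.convexHull(cv2.findNonZero(w));m=np.zeros((400,640),np.uint8);cv2.fillConvexPoly(m,h,1)
q=atz("top",298,192,.004);print("coaster top",q,fit("disk",{"top":m},[*q[:2],.004],[0,1]))
print("coaster scene ellipse",atz("scene",339.9,216.5,.004))
E
```

```text
[0.53711191 0.30070745 0.078     ]
pan (array([0.5383, 0.3023, 0.078 ]), np.float64(0.077))
scene (array([0.5381, 0.302 , 0.078 ]), np.float64(0.034))
top (array([0.5378, 0.3027, 0.078 ]), np.float64(0.038))
pan (array([0.5376, 0.3036, 0.0759]), np.float64(0.072))
scene (array([0.5381, 0.302 , 0.078 ]), np.float64(0.034))
top (array([0.5378, 0.3027, 0.078 ]), np.float64(0.038))
[ 0.51763089 -0.30546857  0.04      ] 2.8983492457148086
bowl (array([ 0.5188, -0.303 ,  0.    ,  2.8858]), np.float64(0.143))
bowl (array([ 5.1890e-01, -3.0290e-01, -3.0000e-04,  2.8883e+00]), np.float64(0.142))
scene (array([ 0.5182, -0.3022,  0.    ,  2.8849]), np.float64(0.073))
top (array([ 0.5196, -0.3033,  0.    ,  2.8829]), np.float64(0.065))
cup rim tri [0.54735498 0.01304668 0.09474051] [np.float64(0.003094369283333281), np.float64(0.0030943692833333156)]
cup scene (array([0.5504, 0.0127, 0.004 ]), np.float64(0.082))
coaster top [0.55299577 0.00957133 0.004     ] (array([0.5555, 0.0108, 0.004 ]), np.float64(0.028))
coaster scene ellipse [0.56600983 0.00426371 0.004     ]
```

Call:
{"api": "move_arm", "payload": {"motion": [{"offset": [-0.0187,-0.0279,0.008],"angular": [0,0,0],"gripper": 1},{"offset": [-0.0187,-0.0279,0.008],"angular": [0,0,0],"gripper": 1},{"offset": [-0.0187,-0.0279,0.008],"angular": [0,0,0],"gripper": 1},{"offset": [-0.0187,-0.0279,0.008],"angular": [0,0,0],"gripper": 1},{"offset": [-0.0187,-0.0279,0.008],"angular": [0,0,0],"gripper": 1}], "squeeze": 80}}

```text
clock: 1.82
tcp_pos: [0.2928, -0.4642, 0.2161]
eef_rot: [-3.141, -0.0, -1.268]
contact_force: [0.4, 0.8, 0.9]
opening: 0.0853
```

Call:
{"api": "move_arm", "payload": {"motion": [{"offset": [-0.0187,-0.0279,0.008],"angular": [0,0,0],"gripper": 1},{"offset": [-0.0187,-0.0279,0.008],"angular": [0,0,0],"gripper": 1},{"offset": [-0.0187,-0.0279,0.008],"angular": [0,0,0],"gripper": 1},{"offset": [-0.0187,-0.0279,0.008],"angular": [0,0,0],"gripper": 1},{"offset": [-0.0187,-0.0279,0.008],"angular": [0,0,0],"gripper": 1}]}}

```text
clock: 2.23
tcp_pos: [0.3982, -0.3332, 0.1762]
eef_rot: [-3.141, -0.001, -1.267]
contact_force: [0.9, -1.2, -0.3]
opening: 0.0856
```

Call:
{"api": "move_arm", "payload": {"motion": [{"offset": [-0.0187,-0.0279,0.008],"angular": [0,0,0],"gripper": 1},{"offset": [-0.0187,-0.0279,0.008],"angular": [0,0,0],"gripper": 1},{"offset": [0,0,0],"angular": [0,0,6.4],"gripper": 1},{"offset": [0,0,0],"angular": [0,0,6.4],"gripper": 1},{"offset": [0,0,0],"angular": [0,0,6.4],"gripper": 1}]}}

```text
clock: 2.65
tcp_pos: [0.4399, -0.2813, 0.1602]
eef_rot: [3.141, 0.0, -1.606]
contact_force: [0.9, 0.9, 0.7]
opening: 0.0852
```

Call:
{"api": "move_arm", "payload": {"motion": [{"offset": [0,0,0],"angular": [0,0,6.4],"gripper": 1},{"offset": [0,0,0],"angular": [0,0,6.4],"gripper": 1},{"offset": [0,0,0],"angular": [0,0,0],"gripper": 1},{"offset": [0,0,0],"angular": [0,0,0],"gripper": 1}]}}

```text
clock: 2.98
tcp_pos: [0.4394, -0.2821, 0.1604]
eef_rot: [-3.141, -0.0, -1.822]
contact_force: [-0.3, 0.1, -0.8]
opening: 0.0854
```

Call:
{"api": "move_arm", "payload": {"motion": [{"offset": [0,0,0.03],"angular": [0,0,0],"gripper": 1},{"offset": [0,0,0.03],"angular": [0,0,0],"gripper": 1},{"offset": [0,0,0.025],"angular": [0,0,0],"gripper": 1},{"offset": [0,0,0.02],"angular": [0,0,0],"gripper": 1},{"offset": [0,0,0.01],"angular": [0,0,0],"gripper": 1}]}}

```text
clock: 3.4
tcp_pos: [0.4382, -0.2814, 0.0431]
eef_rot: [3.139, 0.001, -1.822]
contact_force: [-0.7, -0.1, 0.2]
opening: 0.0855
```

Call:
{"api": "move_arm", "payload": {"motion": [{"offset": [0,0,0],"angular": [0,0,0],"gripper": 0},{"offset": [0,0,0],"angular": [0,0,0],"gripper": 0},{"offset": [0,0,0],"angular": [0,0,0],"gripper": 0},{"offset": [0,0,0],"angular": [0,0,0],"gripper": 0},{"offset": [0,0,0],"angular": [0,0,0],"gripper": 0}], "squeeze": 80}}

```text
clock: 3.82
tcp_pos: [0.44, -0.2826, 0.0465]
eef_rot: [-3.139, -0.001, -1.825]
contact_force: [-0.0, 0.5, 0.7]
opening: 0.0256
```

Call:
{"api": "move_arm", "payload": {"motion": [{"offset": [0,0,0],"angular": [0,0,0],"gripper": 0},{"offset": [0,0,0],"angular": [0,0,0],"gripper": 0},{"offset": [0,0,0],"angular": [0,0,0],"gripper": 0}]}}

```text
clock: 4.07
tcp_pos: [0.4398, -0.2825, 0.0463]
eef_rot: [-3.14, -0.001, -1.825]
contact_force: [-1.5, -0.4, 7.6]
opening: 0.0107
```

Call:
{"api": "move_arm", "payload": {"motion": [{"offset": [0,0,-0.01],"angular": [0,0,0],"gripper": 0},{"offset": [0,0,-0.02],"angular": [0,0,0],"gripper": 0},{"offset": [0,0,-0.03],"angular": [0,0,0],"gripper": 0},{"offset": [0,0,-0.035],"angular": [0,0,0],"gripper": 0},{"offset": [0,0,-0.035],"angular": [0,0,0],"gripper": 0}]}}

```text
clock: 4.48
tcp_pos: [0.4384, -0.2814, 0.1767]
eef_rot: [3.14, 0.001, -1.825]
contact_force: [1.0, -0.5, -1.8]
opening: 0.0111
```

Call:
{"api": "move_arm", "payload": {"motion": [{"offset": [0,0,-0.03],"angular": [0,0,0],"gripper": 0},{"offset": [0,0,-0.01],"angular": [0,0,0],"gripper": 0},{"offset": [0,0,0],"angular": [0,0,0],"gripper": 0}]}}

```text
clock: 4.73
tcp_pos: [0.4405, -0.2828, 0.2185]
eef_rot: [-3.136, -0.002, -1.825]
contact_force: [0.2, -1.0, -2.4]
opening: 0.0106
```

Run:
```python
from h import *
o=get_obs();print(o["clock"],o["tcp_pos"],o["eef_rot"],o["joints"],o["contact_force"],o["moment"],o["opening"])
a=eyes.read_camera("scene");b=eyes.read_camera("top")
cv2.imwrite("pics/lift.png",np.vstack([cv2.resize(a[130:330,120:400],(560,400)),cv2.resize(b[140:290,330:610],(560,300))[:190]]))
```

```text
4.7333 [ 0.44051433 -0.28284112  0.21853322] [-3.13608464e+00 -1.94654497e-03 -1.82537628e+00] [-5.93511680e-01  3.23663285e-01  1.88710675e+00 -5.61282445e-06
  9.24980768e-01  1.23186260e+00] [ 0.1629598  -0.96371193 -2.42266607] [0.01202765 0.1640877  0.03374339] 0.010607101570468503
```

View pics/lift.png

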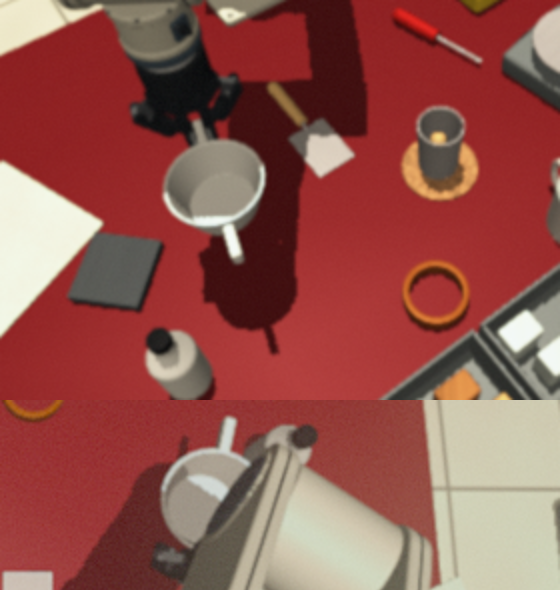

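The bowl hangs level from its near ear (lift picture, rim at about (215,180)). Carrying it over to the pan.

Call:
{"api": "move_arm", "payload": {"motion": [{"offset": [-0.0167,0.0035,0],"angular": [0,0,0],"gripper": 0},{"offset": [-0.0334,0.007,0],"angular": [0,0,0],"gripper": 0},{"offset": [-0.0334,0.007,0],"angular": [0,0,0],"gripper": 0},{"offset": [-0.0334,0.007,0],"angular": [0,0,0],"gripper": 0},{"offset": [-0.0334,0.007,0],"angular": [0,0,0],"gripper": 0}]}}

```text
clock: 5.25
tcp_pos: [0.4449, -0.1269, 0.2129]
eef_rot: [3.137, 0.0, -1.826]
contact_force: [0.1, 0.0, -1.6]
opening: 0.0107
```

Call:
{"api": "move_arm", "payload": {"motion": [{"offset": [-0.0334,0.007,0],"angular": [0,0,0],"gripper": 0},{"offset": [-0.0334,0.007,0],"angular": [0,0,0],"gripper": 0},{"offset": [-0.0334,0.007,0],"angular": [0,0,0],"gripper": 0},{"offset": [-0.0334,0.007,0],"angular": [0,0,0],"gripper": 0},{"offset": [-0.0334,0.007,0],"angular": [0,0,0],"gripper": 0}]}}

```text
clock: 5.67
tcp_pos: [0.4531, 0.0433, 0.2131]
eef_rot: [3.137, -0.001, -1.826]
contact_force: [-0.0, -1.0, -2.5]
opening: 0.0107
```

Call:
{"api": "move_arm", "payload": {"motion": [{"offset": [-0.0334,0.007,0],"angular": [0,0,0],"gripper": 0},{"offset": [-0.0334,0.007,0],"angular": [0,0,0],"gripper": 0},{"offset": [-0.0334,0.007,0],"angular": [0,0,0],"gripper": 0},{"offset": [-0.0334,0.007,0],"angular": [0,0,0],"gripper": 0},{"offset": [-0.0334,0.007,0],"angular": [0,0,0],"gripper": 0}]}}

```text
clock: 6.08
tcp_pos: [0.4614, 0.2134, 0.2128]
eef_rot: [3.138, -0.003, -1.825]
contact_force: [0.2, -0.5, -2.8]
opening: 0.0105
```

Call:
{"api": "move_arm", "payload": {"motion": [{"offset": [-0.0334,0.007,0],"angular": [0,0,0],"gripper": 0},{"offset": [-0.0167,0.0035,0],"angular": [0,0,-3],"gripper": 0},{"offset": [0,0,0],"angular": [0,0,-6.3],"gripper": 0},{"offset": [0,0,0],"angular": [0,0,-6.3],"gripper": 0},{"offset": [0,0,0],"angular": [0,0,-6.3],"gripper": 0}]}}

```text
clock: 6.5
tcp_pos: [0.4639, 0.2632, 0.2124]
eef_rot: [3.136, -0.002, -1.437]
contact_force: [0.2, -0.3, -1.9]
opening: 0.0107
```

Call:
{"api": "move_arm", "payload": {"motion": [{"offset": [0,0,0],"angular": [0,0,-6.3],"gripper": 0},{"offset": [0,0,0],"angular": [0,0,-6.3],"gripper": 0},{"offset": [0,0,0],"angular": [0,0,-6.3],"gripper": 0},{"offset": [0,0,0],"angular": [0,0,-3],"gripper": 0},{"offset": [0,0,0],"angular": [0,0,0],"gripper": 0}]}}

```text
clock: 6.92
tcp_pos: [0.4642, 0.2626, 0.2127]
eef_rot: [3.137, 0.0, -1.059]
contact_force: [-0.3, 0.1, -1.4]
opening: 0.0106
```

Run:
```python
from fit import *
o=get_obs();print(o["clock"],o["tcp_pos"],o["eef_rot"],o["joints"],o["contact_force"],o["moment"],o["opening"])
p=o["tcp_pos"];yw=o["eef_rot"][2];d=np.array([-np.sin(yw),np.cos(yw)]);g=p[:2]+.0816*d;print("pred bowl",g,p[2]-.0463)
a=eyes.read_camera("scene");b=eyes.read_camera("top")
for c in M:
    uv=proj(c,[[*g,p[2]-.02]])[0]
    m=mask(c,"bowl",uv[::-1]);print(c,None if m is None else fit("bowl",{c:m},[*g,p[2]-.0463,yw+np.pi/2],[0,1]))
cv2.imwrite("pics/over.png",np.hstack([cv2.resize(a[60:210,300:500],(400,300)),cv2.resize(b[110:260,100:300],(400,300))]))
```

```text
6.9167 [0.46420193 0.26257815 0.21270739] [ 3.13661134e+00  1.47651762e-04 -1.05925086e+00] [4.92440876e-01 3.49676556e-01 1.86397448e+00 6.53043922e-05
 9.32924841e-01 1.55165235e+00] [-0.28904985  0.08311535 -1.39995948] [-0.08495242  0.10891938 -0.00086164] 0.010575806168280943
pred bowl [0.53535623 0.30252343] 0.16640739405101376
scene (array([0.5371, 0.3025, 0.1664, 0.5115]), np.float64(0.123))
top (array([0.5358, 0.3019, 0.1664, 0.5115]), np.float64(0.875))
```

View pics/over.png

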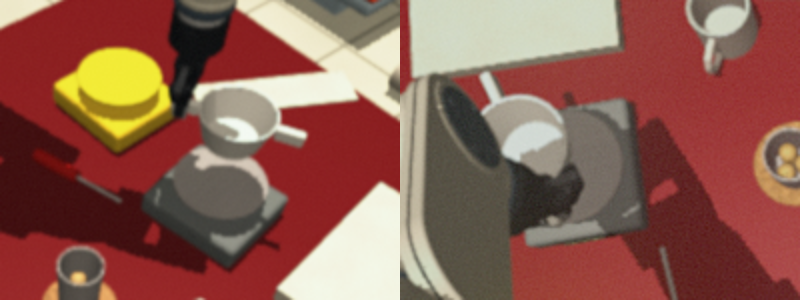

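Bowl is over the pan; lowering it gently.

Call:
{"api": "move_arm", "payload": {"motion": [{"offset": [0.001,0,0.028],"angular": [0,0,0],"gripper": 0},{"offset": [0,-0.001,0.025],"angular": [0,0,0],"gripper": 0},{"offset": [0,-0.001,0.015],"angular": [0,0,0],"gripper": 0},{"offset": [0,0,0.008],"angular": [0,0,0],"gripper": 0},{"offset": [0,0,0.003],"angular": [0,0,0],"gripper": 0}]}}

```text
clock: 7.53
tcp_pos: [0.4671, 0.263, 0.1348]
eef_rot: [3.139, 0.0, -1.062]
contact_force: [-0.4, 0.0, -1.7]
opening: 0.0107
```

Call:
{"api": "move_arm", "payload": {"motion": [{"offset": [0,0,0],"angular": [0,0,0],"gripper": 0},{"offset": [0,0,0.002],"angular": [0,0,0],"gripper": 0},{"offset": [0,0,0.002],"angular": [0,0,0],"gripper": 0},{"offset": [0,0,0],"angular": [0,0,0],"gripper": 0}]}}

```text
clock: 7.87
tcp_pos: [0.4682, 0.2636, 0.1329]
eef_rot: [-3.14, -0.0, -1.061]
contact_force: [-0.4, 0.6, -2.6]
opening: 0.0106
```

Call:
{"api": "move_arm", "payload": {"motion": [{"offset": [0,0,0.002],"angular": [0,0,0],"gripper": 0},{"offset": [0,0,0],"angular": [0,0,0],"gripper": 0},{"offset": [0,0,0],"angular": [0,0,0],"gripper": 0}]}}

```text
clock: 8.12
tcp_pos: [0.4678, 0.2634, 0.1305]
eef_rot: [-3.141, -0.0, -1.061]
contact_force: [0.5, -0.6, -1.3]
opening: 0.0105
```

Run:
```python
from fit import *
o=get_obs();print(o["clock"],o["tcp_pos"],o["eef_rot"],o["joints"],o["contact_force"],o["moment"],o["opening"])
p=o["tcp_pos"];yw=o["eef_rot"][2];d=np.array([-np.sin(yw),np.cos(yw)]);g=p[:2]+.0816*d;print("pred bowl",g,p[2]-.0463)
a=eyes.read_camera("scene")
uv=proj("scene",[[*g,p[2]-.02]])[0]
m=mask("scene","bowl",uv[::-1]);print(fit("bowl",{"scene":m},[*g,p[2]-.0463,yw+np.pi/2],[0,1]))
```

```text
8.1167 [0.46784644 0.26341954 0.13049511] [-3.14135709e+00 -2.32986324e-05 -1.06102485e+00] [ 4.90648791e-01  4.79477884e-01  1.90443274e+00 -2.73482761e-05
  7.57446065e-01  1.55169350e+00] [ 0.5036646  -0.63188409 -1.30118771] [-0.0831724   0.11836625  0.04995267] 0.010472856031664268
pred bowl [0.53907149 0.30323853] 0.08419511394036197
(array([0.5403, 0.3034, 0.0842, 0.5098]), np.float64(0.141))
```

Call:
{"api": "move_arm", "payload": {"motion": [{"offset": [0,0,0.002],"angular": [0,0,0],"gripper": 0},{"offset": [0,0,0.002],"angular": [0,0,0],"gripper": 0},{"offset": [0,0,0.002],"angular": [0,0,0],"gripper": 0},{"offset": [0,0,0],"angular": [0,0,0],"gripper": 0},{"offset": [0,0,0],"angular": [0,0,0],"gripper": 0}]}}

```text
clock: 8.63
tcp_pos: [0.4677, 0.2633, 0.1241]
eef_rot: [3.141, 0.0, -1.061]
contact_force: [-0.1, 0.4, -1.7]
opening: 0.0107
```

Call:
{"api": "move_arm", "payload": {"motion": [{"offset": [0,0,0.0015],"angular": [0,0,0],"gripper": 0},{"offset": [0,0,0.0015],"angular": [0,0,0],"gripper": 0},{"offset": [0,0,0],"angular": [0,0,0],"gripper": 0},{"offset": [0,0,0],"angular": [0,0,0],"gripper": 0}]}}

```text
clock: 8.97
tcp_pos: [0.4679, 0.2634, 0.1213]
eef_rot: [-3.142, -0.0, -1.061]
contact_force: [0.1, -0.2, -1.3]
opening: 0.0108
```

Run:
```python
from station import *
for i in range(1):
    o=get_obs();print(o["clock"],o["tcp_pos"],o["contact_force"],o["moment"],o["opening"])
```

```text
8.9667 [0.46787002 0.26342365 0.1213177 ] [ 0.119532   -0.24307914 -1.26069785] [-0.04818868  0.03230321  0.00967502] 0.010778859555824432
```

The moment has dropped, so the bowl rests on the pan. Releasing.

Call:
{"api": "move_arm", "payload": {"motion": [{"offset": [0,0,0.001],"angular": [0,0,0],"gripper": 0},{"offset": [0,0,0],"angular": [0,0,0],"gripper": 0},{"offset": [0,0,0],"angular": [0,0,0],"gripper": 0.3},{"offset": [0,0,0],"angular": [0,0,0],"gripper": 0.5},{"offset": [0,0,0],"angular": [0,0,0],"gripper": 0.6}]}}

```text
clock: 9.38
tcp_pos: [0.468, 0.2635, 0.1204]
eef_rot: [-3.141, 0.0, -1.061]
contact_force: [0.3, -0.9, -0.0]
opening: 0.0466
```

Call:
{"api": "move_arm", "payload": {"motion": [{"offset": [0,0,0],"angular": [0,0,0],"gripper": 0.6},{"offset": [0,0,0],"angular": [0,0,0],"gripper": 0.6},{"offset": [0,0,-0.01],"angular": [0,0,0],"gripper": 0.6},{"offset": [0,0,-0.03],"angular": [0,0,0],"gripper": 0.6},{"offset": [0,0,-0.03],"angular": [0,0,0],"gripper": 0.6}]}}

```text
clock: 9.8
tcp_pos: [0.4669, 0.2629, 0.1906]
eef_rot: [3.138, 0.0, -1.061]
contact_force: [1.3, 1.4, 0.1]
opening: 0.0513
```

Call:
{"api": "move_arm", "payload": {"motion": [{"offset": [0,0,-0.04],"angular": [0,0,0],"gripper": 1},{"offset": [0.035,0.014,-0.01],"angular": [0,0,0],"gripper": 1},{"offset": [0.035,0.014,0],"angular": [0,0,0],"gripper": 1},{"offset": [0.035,0.014,0],"angular": [0,0,0],"gripper": 1},{"offset": [0.03,0.01,0],"angular": [0,0,0],"gripper": 1}]}}

```text
clock: 10.22
tcp_pos: [0.4881, 0.1184, 0.2417]
eef_rot: [-3.14, -0.001, -1.06]
contact_force: [-0.2, 0.2, 0.1]
opening: 0.0852
```

Run:
```python
from fit import *
o=get_obs();print(o["clock"],o["tcp_pos"],o["eef_rot"],o["joints"],o["contact_force"],o["opening"])
for c in M:
    im=eyes.read_camera(c); cv2.imwrite(f"pics/{c}5.png",im)
    uv=proj(c,[[.538,.303,.1]])[0]
    m=mask(c,"bowl",uv[::-1]);print(c,None if m is None else (fit("bowl",{c:m},[.538,.303,.074,.51],[0,1,3])))
    uv=proj(c,[[.55,.0125,.06]])[0]
    m=mask(c,"cup",uv[::-1]);
    if m is not None: print(c,m.sum(),fit("cup",{c:m},[.55,.0125,.004],[0,1])); cv2.imwrite(f"pics/cup{c}.png",m*255)
```

```text
10.2167 [0.48806033 0.11842143 0.24165608] [-3.14036443e+00 -6.36426440e-04 -1.06041991e+00] [ 2.14477579e-01  2.62346715e-01  1.91074845e+00 -3.04419077e-04
  9.67137083e-01  1.27506973e+00] [-0.22562845  0.23220007  0.14557571] 0.08516568054961825
scene (array([0.5621, 0.2458, 0.074 , 0.7935]), np.float64(1.35))
scene 687 (array([0.5505, 0.0128, 0.004 ]), np.float64(0.095))
top (array([0.5302, 0.3026, 0.074 , 0.5613]), np.float64(14.606))
top 477 (array([0.5494, 0.0117, 0.004 ]), np.float64(0.469))[ WARN:0@7.099] global loadsave.cpp:1063 imwrite_ Unsupported depth image for selected encoder is fallbacked to CV_8U.
```

Run:
```python
import cv2,numpy as np
a=cv2.imread("pics/scene5.png");b=cv2.imread("pics/top5.png")
cv2.imwrite("pics/v5.png",np.hstack([cv2.resize(a[80:230,300:500],(400,300)),cv2.resize(b[110:260,100:300],(400,300))]))
```

```text
(no output)
```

View pics/v5.png

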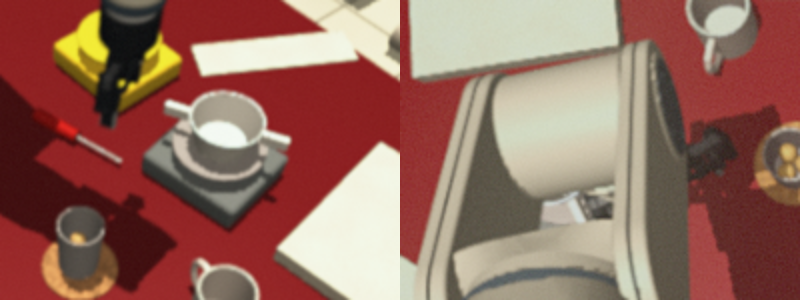

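The picture shows the bowl upright and centred on the grey pan, released. Next I'll fit the arm's kinematics so I can plan a near-horizontal side grasp of the cup.

```bash
cat > kin.py <<'E'
import numpy as np
D=np.array([[.62447,.2555,.42386,1.63072],[.52351,.21853,.32366,1.88711],[.53332,.21271,.34968,1.86397],[.53691,.1305,.47948,1.90443],[.50222,.24166,.26235,1.91075]])
r,z,a,b=D.T;s=a+b;o=np.ones(5);O=0*o
A=np.r_[np.c_[o,O,np.sin(a),np.sin(s),np.cos(s)],np.c_[O,o,np.cos(a),np.cos(s),-np.sin(s)]]
x,res,_,sv=np.linalg.lstsq(A,np.r_[r,z],rcond=None)
if __name__=="__main__":
    print(x,res,sv)
    from scipy.optimize import least_squares
    a0,hz,L1,L2,e=x
    for Lt in (.2,.25,.3,.35):
        for t in (15,25,35,45):
            for (R,Z) in ((.54,.07),(.54,.2)):
                tt=np.radians(t);wr=R-Lt*np.cos(tt);wz=Z+Lt*np.sin(tt)
                f=lambda q:[a0+L1*np.sin(q[0])+L2*np.sin(q.sum())+e*np.cos(q.sum())-wr,hz+Lt+L1*np.cos(q[0])+L2*np.cos(q.sum())-e*np.sin(q.sum())-wz]
                q=least_squares(f,[.2,1.9]);print(Lt,t,Z,np.round(q.x,2),"q5",round(np.pi/2+tt-q.x.sum(),2),q.cost<1e-6)
E
python3 kin.py
```

```text
[0.00150167 0.03833999 0.55850345 0.4837673  0.07541596] [4.28702029e-06] [3.86694651 3.15787825 0.17967312 0.16674826 0.12017595]
0.2 15 0.07 [0.85 2.29] q5 -1.31 True
0.2 15 0.2 [0.48 2.33] q5 -0.98 True
0.2 25 0.07 [0.76 2.28] q5 -1.04 True
0.2 25 0.2 [0.4 2.3] q5 -0.69 True
0.2 35 0.07 [0.68 2.26] q5 -0.75 True
0.2 35 0.2 [0.34 2.25] q5 -0.41 True
0.2 45 0.07 [0.61 2.22] q5 -0.48 True
0.2 45 0.2 [0.3  2.19] q5 -0.14 True
0.25 15 0.07 [0.99 2.35] q5 -1.51 True
0.25 15 0.2 [0.58 2.43] q5 -1.18 True
0.25 25 0.07 [0.86 2.36] q5 -1.21 True
0.25 25 0.2 [0.45 2.4 ] q5 -0.84 True
0.25 35 0.07 [0.74 2.33] q5 -0.89 True
0.25 35 0.2 [0.35 2.34] q5 -0.51 True
0.25 45 0.07 [0.64 2.29] q5 -0.58 True
0.25 45 0.2 [0.29 2.27] q5 -0.21 True
0.3 15 0.07 [1.16 2.39] q5 -1.72 True
0.3 15 0.2 [0.74 2.51] q5 -1.42 True
0.3 25 0.07 [0.99 2.42] q5 -1.4 True
0.3 25 0.2 [0.55 2.49] q5 -1.03 True
0.3 35 0.07 [0.82 2.4 ] q5 -1.05 True
0.3 35 0.2 [0.39 2.43] q5 -0.64 True
0.3 45 0.07 [0.68 2.36] q5 -0.69 True
0.3 45 0.2 [0.29 2.35] q5 -0.29 True
0.35 15 0.07 [1.36 2.41] q5 -1.94 True
0.35 15 0.2 [0.97 2.58] q5 -1.71 True
0.35 25 0.07 [1.16 2.46] q5 -1.61 True
0.35 25 0.2 [0.69 2.57] q5 -1.26 True
0.35 35 0.07 [0.94 2.47] q5 -1.22 True
0.35 35 0.2 [0.45 2.52] q5 -0.79 True
0.35 45 0.07 [0.74 2.42] q5 -0.81 True
0.35 45 0.2 [0.3  2.43] q5 -0.38 True
```

```bash
cat > fk.py <<'E'
import numpy as np
from kin import x as P
from scipy.spatial.transform import Rotation as Ro
from scipy.optimize import least_squares
a0,hz,L1,L2,e=P
LT=.25
lo=np.array([-3,-.9,.09,-1.31,.11,-2.54]);hi=np.array([3,2.11,2.58,4.45,2.69,2.54])
def fk(q,Lt=None):
    Lt=LT if Lt is None else Lt
    s=q[1]+q[2]
    w=np.array([a0+L1*np.sin(q[1])+L2*np.sin(s)+e*np.cos(s),0,hz+Lt+L1*np.cos(q[1])+L2*np.cos(s)-e*np.sin(s)])
    B=Ro.from_euler("z",q[0]); R=B*Ro.from_euler("y",s)*Ro.from_euler("z",q[3])*Ro.from_euler("y",q[4])*Ro.from_euler("z",q[5]+np.pi)
    return B.apply(w)+R.as_matrix()[:,2]*Lt,R
def ik(p,R,q0):
    f=lambda q:np.r_[(fk(q)[0]-p)*5,(fk(q)[1].inv()*R).as_rotvec()]
    return least_squares(f,np.clip(q0,lo+1e-3,hi-1e-3),bounds=(lo,hi))
def Rt(psi,dl,roll=0):
    # psi heading deg, dl deg below horizontal, roll about tool z deg
    th=np.radians(psi-90)
    return Ro.from_euler("z",th)*Ro.from_euler("x",np.pi)*Ro.from_euler("x",np.radians(90-dl))*Ro.from_euler("z",np.radians(roll))
E
cat > plan.py <<'E'
import fk; from fk import *
cup=np.array([.550,.0125]);bowl=np.array([.538,.303])
for LT in (.2,.28):
  fk.LT=LT
  for psi in (50,70,90):
    for dl in (5,25):
      R0=Rt(psi,dl);d=R0.as_matrix()[:,2]
      best=None
      for s in ([0,.6,2,1.5,1.5,0],[0,.6,2,2,1.2,1.5],[0,.6,2,1.5,1.5,-1.5]):
        g=ik(np.r_[cup,.068]-.003*d,R0,s)
        if best is None or g.cost<best.cost: best=g
      print(LT,psi,dl,"grasp",best.cost<1e-5,np.round(best.x,2))
      for sg in (1,-1):
        p=sg*np.array([np.sin(np.radians(psi)),-np.cos(np.radians(psi))]);q=best.x;out=[]
        for ro in (0,40,80,120):
          g=ik(np.r_[bowl-.05*p,.2]-.003*d,Rt(psi,dl,sg*ro),q);q=g.x;out.append((g.cost<1e-5,np.round(q,2).tolist()))
        print("  pour",sg,[o[0] for o in out],out[0][1],out[-1][1])
E
python3 plan.py
```

```text
0.2 50 5 grasp True [-0.44  1.03  2.06  1.83  1.47 -1.52]
  pour 1 [np.True_, np.True_, np.True_, np.True_] [0.4, 0.71, 2.28, 2.66, 1.35, -1.5] [0.4, 0.71, 2.28, 2.66, 1.35, 0.6]
  pour -1 [np.True_, np.True_, np.False_, np.False_] [0.19, 0.72, 2.16, 2.42, 1.28, -1.4] [0.15, 0.48, 2.0, 1.7, 0.79, -2.54]
0.2 50 25 grasp True [-0.39  0.83  2.11  1.79  1.08 -1.36]
  pour 1 [np.True_, np.True_, np.True_, np.True_] [0.43, 0.49, 2.24, 2.55, 0.78, -1.32] [0.43, 0.49, 2.24, 2.55, 0.78, 0.77]
  pour -1 [np.True_, np.True_, np.False_, np.False_] [0.22, 0.53, 2.13, 2.25, 0.79, -1.16] [0.22, 0.44, 2.01, 1.62, 0.58, -2.54]
0.2 70 5 grasp True [-0.45  1.02  1.89  1.45  1.51 -1.34]
  pour 1 [np.True_, np.True_, np.True_, np.True_] [0.2, 0.72, 2.18, 2.09, 1.36, -1.36] [0.2, 0.72, 2.18, 2.09, 1.36, 0.74]
  pour -1 [np.True_, np.True_, np.False_, np.False_] [0.1, 0.75, 1.99, 1.95, 1.32, -1.2] [0.11, 0.6, 1.85, 1.51, 1.09, -2.54]
0.2 70 25 grasp True [-0.41  0.85  1.95  1.36  1.18 -1.2 ]
  pour 1 [np.True_, np.True_, np.True_, np.True_] [0.25, 0.52, 2.16, 1.91, 0.92, -1.09] [0.25, 0.52, 2.16, 1.91, 0.9
[... 1917 characters left out ...]
_] [0.14, 0.59, 1.98, 1.73, 0.95, -0.93] [0.16, 0.53, 1.88, 1.37, 0.86, -2.54]
0.28 90 5 grasp True [-0.41  1.05  1.7   1.16  1.64 -1.21]
  pour 1 [np.True_, np.True_, np.True_, np.True_] [0.1, 0.74, 2.01, 1.63, 1.45, -1.19] [0.1, 0.74, 2.01, 1.63, 1.45, 0.91]
  pour -1 [np.True_, np.True_, np.True_, np.False_] [0.09, 0.81, 1.79, 1.6, 1.45, -1.02] [0.11, 0.73, 1.67, 1.35, 1.37, -2.54]
0.28 90 25 grasp True [-0.38  0.89  1.77  1.04  1.35 -1.12]
  pour 1 [np.True_, np.True_, np.True_, np.True_] [0.15, 0.57, 2.02, 1.45, 1.13, -0.96] [0.15, 0.57, 2.02, 1.45, 1.13, 1.14]
  pour -1 [np.True_, np.True_, np.True_, np.False_] [0.12, 0.66, 1.79, 1.37, 1.16, -0.82] [0.16, 0.63, 1.71, 1.16, 1.14, -2.54]
```

Plan: side grasp with heading 80°, 15° below horizontal, then pour by rolling about the tool's z axis. First I'll move clear and test the tilt.

Call:
{"api": "move_arm", "payload": {"motion": [{"offset": [0.0327,0.016,-0.0013],"angular": [0,0,0],"gripper": 1},{"offset": [0.0327,0.016,-0.0013],"angular": [0,0,0],"gripper": 1},{"offset": [0.0327,0.016,-0.0013],"angular": [0,0,0],"gripper": 1},{"offset": [0.0327,0.016,-0.0013],"angular": [0,0,0],"gripper": 1},{"offset": [0.0327,0.016,-0.0013],"angular": [0,0,0],"gripper": 1}]}}

```text
clock: 10.93
tcp_pos: [0.4984, -0.0617, 0.247]
eef_rot: [-3.141, 0.0, -1.058]
contact_force: [-0.4, 0.6, 0.1]
opening: 0.0857
```

Call:
{"api": "move_arm", "payload": {"motion": [{"offset": [0.0327,0.016,-0.0013],"angular": [0,0,0],"gripper": 1},{"offset": [0,0,0],"angular": [0,0,-6.35],"gripper": 1},{"offset": [0,0,0],"angular": [0,0,-6.35],"gripper": 1},{"offset": [0,0,0],"angular": [0,0,-6.35],"gripper": 1},{"offset": [0,0,0],"angular": [0,0,-6.35],"gripper": 1}]}}

```text
clock: 11.35
tcp_pos: [0.5006, -0.097, 0.2481]
eef_rot: [-3.142, 0.0, -0.611]
contact_force: [0.8, 0.5, -0.4]
opening: 0.0855
```

Call:
{"api": "move_arm", "payload": {"motion": [{"offset": [0,0,0],"angular": [0,0,-6.35],"gripper": 1},{"offset": [0,0,0],"angular": [0,0,-6.35],"gripper": 1},{"offset": [0,0,0],"angular": [0,0,-6.35],"gripper": 1},{"offset": [0,0,0],"angular": [0,0,-6.35],"gripper": 1}]}}

```text
clock: 11.68
tcp_pos: [0.5006, -0.0965, 0.2481]
eef_rot: [-3.141, 0.0, -0.167]
contact_force: [-0.7, -1.1, -0.4]
opening: 0.0852
```

Call:
{"api": "move_arm", "payload": {"motion": [{"offset": [0,0,0],"angular": [6,0,0],"gripper": 1},{"offset": [0,0,0],"angular": [6,0,0],"gripper": 1},{"offset": [0,0,0],"angular": [6,0,0],"gripper": 1},{"offset": [0,0,0],"angular": [6,0,0],"gripper": 1}]}}

```text
clock: 12.02
tcp_pos: [0.5013, -0.0965, 0.249]
eef_rot: [-2.718, -0.003, -0.172]
contact_force: [-1.0, 0.3, -0.9]
opening: 0.0854
```

Run:
```python
import fk as K
from fk import *
from station import get_obs
from fit import *
o=get_obs();print(o["clock"],o["tcp_pos"],o["eef_rot"],np.round(o["joints"],3))
for L in (.15,.2,.25,.3):
    p,R=K.fk(o["joints"],L);print(L,p,R.as_euler("xyz"))
for c in M:
    im=eyes.read_camera(c)
    uv=proj(c,[[.538,.303,.1]])[0]
    m=mask(c,"bowl",uv[::-1]);print(c,None if m is None else (fit("bowl",{c:m},[.538,.303,.074,.51],[0,1,3]),m.sum()))
```

```text
12.0167 [ 0.50128146 -0.09651337  0.24902234] [-2.71763735e+00 -2.69999909e-03 -1.71680701e-01] [-0.431  0.319  1.877  0.462  1.104 -0.504]
0.15 [ 0.48747765 -0.15849361  0.23779446] [-2.71763735e+00 -2.69999909e-03 -1.71680701e-01]
0.2 [ 0.49111277 -0.13824857  0.24222118] [-2.71763735e+00 -2.69999909e-03 -1.71680701e-01]
0.25 [ 0.49474789 -0.11800353  0.2466479 ] [-2.71763735e+00 -2.69999909e-03 -1.71680701e-01]
0.3 [ 0.49838301 -0.09775848  0.25107461] [-2.71763735e+00 -2.69999909e-03 -1.71680701e-01]
scene ((array([0.5399, 0.3031, 0.074 , 0.5011]), np.float64(0.07)), np.int64(1225))
top ((array([0.5399, 0.3033, 0.074 , 0.5019]), np.float64(0.096)), np.int64(1842))
```

The bowl measures within 2 mm of the pan centre in both views. The FK orientation matches exactly and the tool length is about 0.30 m. Re-checking the plan.

```bash
sed -i 's/^LT=.25/LT=.30/' fk.py
python3 - <<'E'
from fk import *
cup=np.array([.550,.0125]);bowl=np.array([.540,.303])
q0=[-0.431,0.319,1.877,0.462,1.104,-0.504]
for psi in (70,80,95):
    for dl in (10,20):
        R0=Rt(psi,dl);d=R0.as_matrix()[:,2];q=np.array(q0);out=[]
        def go(p,R):
            global q
            g=ik(p,R,q);q=g.x;out.append((g.cost<1e-5,np.round(q,2).tolist()))
        for a in (25,45,65): go(np.r_[.5,-.0965,.249],Rt(psi,90-a))
        go(np.r_[cup,.068]-.15*d,R0); go(np.r_[cup,.068]-.003*d,R0); go(np.r_[cup,.22]-.003*d,R0)
        p=np.array([np.sin(np.radians(psi)),-np.cos(np.radians(psi))])
        for ro in (0,60,120): go(np.r_[bowl-.05*p,.2]-.003*d,Rt(psi,dl,ro))
        print(psi,dl,[bool(o[0]) for o in out]); [print("   ",o[1]) for o in out[3:]]
E
```

```text
70 10 [True, True, True, True, True, True, True, True, True]
    [-0.79, 1.03, 1.78, 1.1, 1.55, -1.27]
    [-0.54, 1.06, 1.86, 1.35, 1.44, -1.35]
    [-0.54, 0.76, 1.95, 1.33, 1.49, -1.14]
    [0.1, 0.76, 2.21, 1.99, 1.33, -1.42]
    [0.1, 0.76, 2.21, 1.99, 1.33, -0.37]
    [0.1, 0.76, 2.21, 1.99, 1.33, 0.68]
70 20 [True, True, True, True, True, True, True, True, True]
    [-0.76, 0.88, 1.84, 1.06, 1.41, -1.18]
    [-0.51, 0.96, 1.9, 1.32, 1.28, -1.29]
    [-0.51, 0.66, 1.96, 1.25, 1.35, -1.04]
    [0.13, 0.63, 2.22, 1.94, 1.1, -1.28]
    [0.13, 0.63, 2.22, 1.94, 1.1, -0.23]
    [0.13, 0.63, 2.22, 1.94, 1.1, 0.81]
80 10 [True, True, True, True, True, True, True, True, True]
    [-0.73, 1.06, 1.62, 1.0, 1.65, -1.18]
    [-0.51, 1.08, 1.75, 1.2, 1.51, -1.27]
    [-0.51, 0.79, 1.83, 1.19, 1.58, -1.09]
    [0.04, 0.77, 2.12, 1.74, 1.35, -1.31]
    [0.04, 0.77, 2.12, 1.74, 1.35, -0.27]
    [0.04, 0.77, 2.12, 1.74, 1.35, 0.78]
80 20 [True, True, True, True, True, True, True, True, True]
    [-0.7, 0.92, 1.69, 0.95, 1.52, -1.12]
    [-0.49, 0.98, 1.8, 1.15, 1.35, -1.21]
    [-0.49, 0.7, 1.85, 1.12, 1.45, -1.01]
    [0.07, 0.65, 2.13, 1.67, 1.16, -1.18]
    [0.07, 0.65, 2.13, 1.67, 1.16, -0.14]
    [0.07, 0.65, 2.13, 1.67, 1.16, 0.91]
95 10 [True, True, True, True, True, True, True, True, True]
    [-0.63, 1.12, 1.39, 0.87, 1.81, -1.1]
    [-0.46, 1.11, 1.59, 1.0, 1.64, -1.19]
    [-0.46, 0.85, 1.67, 1.02, 1.73, -1.04]
    [0.0, 0.8, 1.95, 1.43, 1.44, -1.18]
    [0.0, 0.8, 1.95, 1.43, 1.44, -0.13]
    [0.0, 0.8, 1.95, 1.43, 1.44, 0.92]
95 20 [True, True, True, True, True, True, True, True, True]
    [-0.61, 0.99, 1.47, 0.81, 1.69, -1.06]
    [-0.44, 1.01, 1.64, 0.95, 1.49, -1.15]
    [-0.44, 0.76, 1.69, 0.95, 1.61, -0.99]
    [0.03, 0.69, 1.97, 1.35, 1.29, -1.07]
    [0.03, 0.69, 1.97, 1.35, 1.29, -0.02]
    [0.03, 0.69, 1.97, 1.35, 1.29, 1.02]
```

Call:
{"api": "move_arm", "payload": {"motion": [{"offset": [0,0,0],"angular": [6.4,0,0],"gripper": 1},{"offset": [0,0,0],"angular": [6.4,0,0],"gripper": 1},{"offset": [0,0,0],"angular": [6.4,0,0],"gripper": 1},{"offset": [0,0,0],"angular": [6.4,0,0],"gripper": 1},{"offset": [0,0,0],"angular": [6.4,0,0],"gripper": 1}]}}

```text
clock: 12.63
tcp_pos: [0.5007, -0.097, 0.2488]
eef_rot: [-2.162, -0.001, -0.172]
contact_force: [0.6, 1.3, -0.5]
opening: 0.0855
```

Call:
{"api": "move_arm", "payload": {"motion": [{"offset": [0,0,0],"angular": [6.4,0,0],"gripper": 1},{"offset": [0,0,0],"angular": [6.4,0,0],"gripper": 1},{"offset": [0,0,0],"angular": [6.2,0,0],"gripper": 1},{"offset": [0,0,0],"angular": [0,0,0],"gripper": 1}]}}

```text
clock: 12.97
tcp_pos: [0.4995, -0.0967, 0.2454]
eef_rot: [-1.829, 0.007, -0.172]
contact_force: [-1.7, -0.0, -0.5]
opening: 0.0854
```

Call:
{"api": "move_arm", "payload": {"motion": [{"offset": [0.0059,0.029,0.0018],"angular": [0,0,0],"gripper": 1},{"offset": [0.0059,0.029,0.0018],"angular": [0,0,0],"gripper": 1},{"offset": [0.0059,0.029,0.0018],"angular": [0,0,0],"gripper": 1},{"offset": [0.0059,0.029,0.0018],"angular": [0,0,0],"gripper": 1},{"offset": [0.0059,0.0286,0.0018],"angular": [0,0,0],"gripper": 1}]}}

```text
clock: 13.38
tcp_pos: [0.5251, -0.1304, 0.1053]
eef_rot: [-1.839, 0.001, -0.17]
contact_force: [0.0, -0.6, 0.2]
opening: 0.0852
```

Call:
{"api": "move_arm", "payload": {"motion": [{"offset": [0,0,0],"angular": [0,0,0],"gripper": 1},{"offset": [0,0,0],"angular": [0,0,0],"gripper": 1},{"offset": [0,0,0],"angular": [0,0,0],"gripper": 1}]}}

```text
clock: 13.63
tcp_pos: [0.5247, -0.1305, 0.1076]
eef_rot: [-1.835, -0.0, -0.172]
contact_force: [-0.3, 0.0, -0.0]
opening: 0.0855
```

```bash
cat > rel.py <<'E'
import sys
from station import get_obs
import numpy as np
from scipy.spatial.transform import Rotation as Ro
o=get_obs();p=o["tcp_pos"];R=Ro.from_euler("xyz",o["eef_rot"]).as_matrix()
print(o["clock"],np.round(p,4),np.round(o["eef_rot"],3),"q",np.round(o["joints"],2),"F",np.round(o["contact_force"],1),"open",round(o["opening"],4));print(np.round(R,3))
if len(sys.argv)>3: print("tool delta",np.round(R.T@(np.array(sys.argv[1:4],float)-p),4))
E
python3 rel.py .55 .0125 .068
python3 - <<'E'
from fit import *
a=eyes.read_camera("scene");b=eyes.read_camera("top")
uv=proj("scene",[[.55,.0125,.06]])[0];m=mask("scene","cup",uv[::-1]);print(None if m is None else fit("cup",{"scene":m},[.55,.0125,.004],[0,1]))
cv2.imwrite("pics/pre.png",np.hstack([cv2.resize(a[130:290,220:420],(400,320)),cv2.resize(b[110:270,240:440],(400,320))]))
E
```

```text
13.6333 [ 0.5247 -0.1305  0.1076] [-1.835 -0.    -0.172] q [-0.71  0.94  1.7   0.98  1.58 -1.15] F [-0.3  0.  -0. ] open 0.0855
[[ 0.985 -0.044  0.165]
 [-0.171 -0.257  0.951]
 [ 0.    -0.965 -0.261]]
tool delta [0.0005 0.0004 0.1505]
(array([0.5498, 0.013 , 0.004 ]), np.float64(0.106))
```

View pics/pre.png

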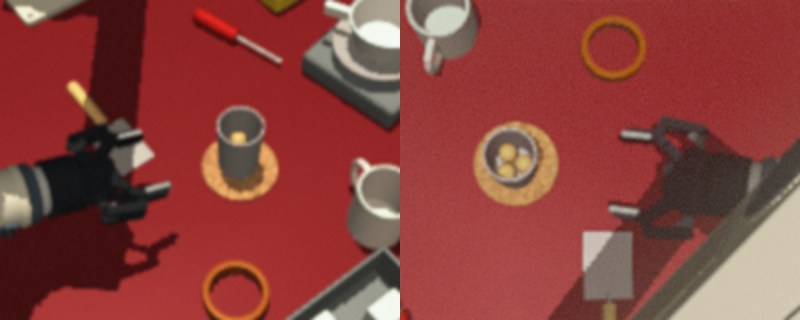

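The fingers point straddling the cup and are level with it (scene pic, cup at about (240,140)). Advancing and closing.

Call:
{"api": "move_arm", "payload": {"motion": [{"offset": [0,0,0.035],"angular": [0,0,0],"gripper": 1},{"offset": [0,0,0.035],"angular": [0,0,0],"gripper": 1},{"offset": [0,0,0.035],"angular": [0,0,0],"gripper": 1},{"offset": [0,0,0.03],"angular": [0,0,0],"gripper": 1},{"offset": [0,0,0.014],"angular": [0,0,0],"gripper": 1}], "squeeze": 40}}

```text
clock: 14.2
tcp_pos: [0.5488, 0.0135, 0.0681]
eef_rot: [-1.833, 0.001, -0.172]
contact_force: [-0.3, -0.8, -0.1]
opening: 0.0857
```

Call:
{"api": "move_arm", "payload": {"motion": [{"offset": [0,0,0],"angular": [0,0,0],"gripper": 1},{"offset": [0,0,0],"angular": [0,0,0],"gripper": 0.85},{"offset": [0,0,0],"angular": [0,0,0],"gripper": 0.7},{"offset": [0,0,0],"angular": [0,0,0],"gripper": 0.5},{"offset": [0,0,0],"angular": [0,0,0],"gripper": 0.3}]}}

```text
clock: 14.62
tcp_pos: [0.5496, 0.0091, 0.0685]
eef_rot: [-1.832, -0.001, -0.176]
contact_force: [-1.4, -0.6, 5.1]
opening: 0.0652
```

Call:
{"api": "move_arm", "payload": {"motion": [{"offset": [0,0,0],"angular": [0,0,0],"gripper": 0},{"offset": [0,0,0],"angular": [0,0,0],"gripper": 0},{"offset": [0,0,0],"angular": [0,0,0],"gripper": 0}]}}

```text
clock: 14.87
tcp_pos: [0.5497, 0.0093, 0.0685]
eef_rot: [-1.831, -0.001, -0.176]
contact_force: [-1.8, -2.7, 7.4]
opening: 0.0655
```

```bash
python3 rel.py .55 .0125 .068
```

```text
14.8667 [0.5497 0.0093 0.0685] [-1.831e+00 -1.000e-03 -1.760e-01] q [-0.49  0.99  1.8   1.19  1.43 -1.24] F [-1.8 -2.7  7.4] open 0.0655
[[ 0.985 -0.044  0.169]
 [-0.175 -0.254  0.951]
 [ 0.001 -0.966 -0.258]]
tool delta [-0.0002 -0.0003  0.0032]
```

Call:
{"api": "move_arm", "payload": {"motion": [{"offset": [0,-0.012,-0.0032],"angular": [0,0,0],"gripper": 0},{"offset": [0,-0.026,-0.007],"angular": [0,0,0],"gripper": 0},{"offset": [0,-0.034,-0.0091],"angular": [0,0,0],"gripper": 0},{"offset": [0,-0.034,-0.0091],"angular": [0,0,0],"gripper": 0},{"offset": [0,-0.026,-0.007],"angular": [0,0,0],"gripper": 0}]}}

```text
clock: 15.28
tcp_pos: [0.5495, 0.0097, 0.2066]
eef_rot: [-1.834, -0.001, -0.176]
contact_force: [0.1, -1.4, -1.7]
opening: 0.0655
```

Call:
{"api": "move_arm", "payload": {"motion": [{"offset": [0,-0.013,-0.0035],"angular": [0,0,0],"gripper": 0},{"offset": [-0.006,-0.0037,0.0138],"angular": [0,0,0],"gripper": 0},{"offset": [-0.0116,-0.0074,0.0275],"angular": [0,0,0],"gripper": 0},{"offset": [-0.0116,-0.0074,0.0275],"angular": [0,0,0],"gripper": 0},{"offset": [-0.0116,-0.0074,0.0275],"angular": [0,0,0],"gripper": 0}]}}

```text
clock: 15.7
tcp_pos: [0.5255, 0.1167, 0.2165]
eef_rot: [-1.834, 0.002, -0.176]
contact_force: [0.7, 1.1, -1.8]
opening: 0.0653
```

Call:
{"api": "move_arm", "payload": {"motion": [{"offset": [-0.0116,-0.0074,0.0275],"angular": [0,0,0],"gripper": 0},{"offset": [-0.0116,-0.0074,0.0275],"angular": [0,0,0],"gripper": 0},{"offset": [-0.0116,-0.0074,0.0275],"angular": [0,0,0],"gripper": 0},{"offset": [-0.0116,-0.0074,0.0275],"angular": [0,0,0],"gripper": 0},{"offset": [-0.0116,-0.0074,0.0275],"angular": [0,0,0],"gripper": 0}]}}

```text
clock: 16.12
tcp_pos: [0.4926, 0.2673, 0.2162]
eef_rot: [-1.835, 0.003, -0.175]
contact_force: [0.2, 0.7, -3.0]
opening: 0.0653
```

Call:
{"api": "move_arm", "payload": {"motion": [{"offset": [-0.0116,-0.0074,0.0275],"angular": [0,0,0],"gripper": 0},{"offset": [-0.006,-0.0037,0.0138],"angular": [0,0,0],"gripper": 0},{"offset": [0,0,0],"angular": [0,0,0],"gripper": 0},{"offset": [0,0,0],"angular": [0,0,0],"gripper": 0}]}}

```text
clock: 16.45
tcp_pos: [0.4826, 0.3119, 0.2167]
eef_rot: [-1.835, 0.002, -0.172]
contact_force: [0.3, -0.4, -2.1]
opening: 0.0651
```

```bash
python3 rel.py .4853 .3098 .200
python3 - <<'E'
from fit import *
a=eyes.read_camera("scene")
cv2.imwrite("pics/hold.png",cv2.resize(a[50:230,290:530],(720,540)))
E
```

```text
16.45 [0.4826 0.3119 0.2167] [-1.835  0.002 -0.172] q [ 0.09  0.63  2.13  1.71  1.23 -1.18] F [ 0.3 -0.4 -2.1] open 0.0651
[[ 0.985 -0.047  0.165]
 [-0.171 -0.257  0.951]
 [-0.002 -0.965 -0.261]]
tool delta [0.0031 0.0165 0.0028]
```

View pics/hold.png

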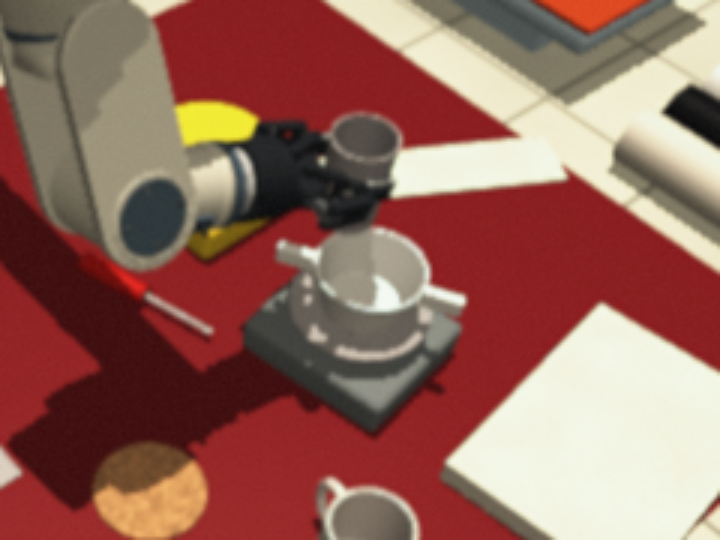

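Upright above-left edge of the bowl at about (365,150), the coaster is empty, and the clearance is good. Starting the tip.

Call:
{"api": "move_arm", "payload": {"motion": [{"offset": [0,0,0],"angular": [0,0,5],"gripper": 0},{"offset": [0,0,0],"angular": [0,0,7],"gripper": 0},{"offset": [0,0,0],"angular": [0,0,7],"gripper": 0},{"offset": [0,0,0],"angular": [0,0,7],"gripper": 0},{"offset": [0,0,0],"angular": [0,0,7],"gripper": 0}]}}

```text
clock: 16.92
tcp_pos: [0.4848, 0.3097, 0.2174]
eef_rot: [-1.882, 0.56, -0.346]
contact_force: [0.2, -0.0, -1.9]
opening: 0.0653
```

Call:
{"api": "move_arm", "payload": {"motion": [{"offset": [0,0,0],"angular": [0,0,7],"gripper": 0},{"offset": [0,0,0],"angular": [0,0,7],"gripper": 0},{"offset": [0,0,0],"angular": [0,0,7],"gripper": 0},{"offset": [0,0,0],"angular": [0,0,7],"gripper": 0},{"offset": [0,0,0],"angular": [0,0,7],"gripper": 0}]}}

```text
clock: 17.33
tcp_pos: [0.4848, 0.3097, 0.2174]
eef_rot: [-2.201, 1.114, -0.757]
contact_force: [0.4, -0.2, -2.4]
opening: 0.0653
```

Call:
{"api": "move_arm", "payload": {"motion": [{"offset": [0.008,0.0013,0.0014],"angular": [0,0,0],"gripper": 0},{"offset": [0.008,0.0013,0.0014],"angular": [0,0,2],"gripper": 0},{"offset": [0,0,0],"angular": [0,0,2.5],"gripper": 0},{"offset": [0,0,0],"angular": [0,0,2.5],"gripper": 0},{"offset": [0,0,0],"angular": [0,0,2.5],"gripper": 0}]}}

```text
clock: 17.75
tcp_pos: [0.4878, 0.3083, 0.2005]
eef_rot: [-2.466, 1.231, -1.042]
contact_force: [-0.6, 0.1, -2.1]
opening: 0.0655
```

```bash
python3 rel.py .4853 .3098 .200
```

```text
17.75 [0.4878 0.3083 0.2005] [-2.466  1.231 -1.042] q [0.08 0.67 2.12 1.72 1.24 0.14] F [-0.6  0.1 -2.1] open 0.0655
[[ 0.168 -0.971  0.168]
 [-0.287  0.115  0.951]
 [-0.943 -0.208 -0.26 ]]
tool delta [-0.0003  0.0027  0.0011]
```

Call:
{"api": "move_arm", "payload": {"motion": [{"offset": [0,0,0],"angular": [0,0,2],"gripper": 0},{"offset": [0,0,0],"angular": [0,0,2],"gripper": 0},{"offset": [0,0,0],"angular": [0,0,2],"gripper": 0},{"offset": [0,0,0],"angular": [0,0,2],"gripper": 0},{"offset": [0,0,0],"angular": [0,0,2],"gripper": 0}]}}

```text
clock: 18.17
tcp_pos: [0.4877, 0.3084, 0.2007]
eef_rot: [-2.981, 1.305, -1.58]
contact_force: [0.2, 0.1, -1.8]
opening: 0.065
```

Call:
{"api": "move_arm", "payload": {"motion": [{"offset": [0,0,0],"angular": [0,0,2],"gripper": 0},{"offset": [0,0,0],"angular": [0,0,2],"gripper": 0},{"offset": [0,0,0],"angular": [0,0,2],"gripper": 0},{"offset": [0,0,0],"angular": [0,0,2],"gripper": 0},{"offset": [0,0,0],"angular": [0,0,2],"gripper": 0}]}}

```text
clock: 18.58
tcp_pos: [0.4877, 0.3084, 0.2007]
eef_rot: [2.689, 1.278, -2.216]
contact_force: [-1.0, 0.7, -2.1]
opening: 0.0652
```

Call:
{"api": "move_arm", "payload": {"motion": [{"offset": [0,0,0],"angular": [0,0,2],"gripper": 0},{"offset": [0,0,0],"angular": [0,0,2],"gripper": 0},{"offset": [0,0,0],"angular": [0,0,2],"gripper": 0},{"offset": [0,0,0],"angular": [0,0,2],"gripper": 0},{"offset": [0,0,0],"angular": [0,0,2],"gripper": 0}]}}

```text
clock: 19.0
tcp_pos: [0.4878, 0.3084, 0.2008]
eef_rot: [2.3, 1.171, -2.628]
contact_force: [0.0, 0.9, -2.1]
opening: 0.0653
```

Call:
{"api": "move_arm", "payload": {"motion": [{"offset": [0,0,0],"angular": [0,0,4],"gripper": 0},{"offset": [0,0,0],"angular": [0,0,4],"gripper": 0},{"offset": [0,0,0],"angular": [0,0,4],"gripper": 0},{"offset": [0,0,0],"angular": [0,0,4],"gripper": 0},{"offset": [0,0,0],"angular": [0,0,4],"gripper": 0}]}}

```text
clock: 19.42
tcp_pos: [0.4878, 0.3084, 0.2008]
eef_rot: [1.986, 0.871, -2.992]
contact_force: [1.2, -0.2, -2.7]
opening: 0.0657
```

Call:
{"api": "move_arm", "payload": {"motion": [{"offset": [0,0,0],"angular": [0,0,2],"gripper": 0},{"offset": [0,0,0],"angular": [0,0,0],"gripper": 0},{"offset": [0,0,0],"angular": [0,0,0],"gripper": 0},{"offset": [0,0,0],"angular": [0,0,0],"gripper": 0},{"offset": [0,0,0],"angular": [0,0,0],"gripper": 0}]}}

```text
clock: 19.83
tcp_pos: [0.4875, 0.3089, 0.2016]
eef_rot: [1.97, 0.842, -3.011]
contact_force: [0.5, -0.3, -1.7]
opening: 0.0653
```

```bash
python3 rel.py .4853 .3098 .200
python3 - <<'E'
from fit import *
a=eyes.read_camera("scene");b=eyes.read_camera("top")
cv2.imwrite("pics/pour.png",np.hstack([cv2.resize(a[80:220,340:480],(400,400),interpolation=2),cv2.resize(b[120:260,120:260],(400,400),interpolation=2)]))
for c in M:
    for i in range(1,2):
        print(c,[(round(d["p"],2),np.round(d["location"]),d["region"].sum()) for d in trace(c,"bead1_center")])
E
```

```text
19.8333 [0.4875 0.3089 0.2016] [ 1.97   0.842 -3.011] q [0.08 0.67 2.12 1.72 1.24 1.05] F [ 0.5 -0.3 -1.7] open 0.0653
[[-0.66  -0.732  0.168]
 [-0.087  0.296  0.951]
 [-0.746  0.614 -0.259]]
tool delta [0.0026 0.0009 0.0009]
scene [(0.69, array([231., 410.]), np.int64(1146))]
top []
```

View pics/pour.png

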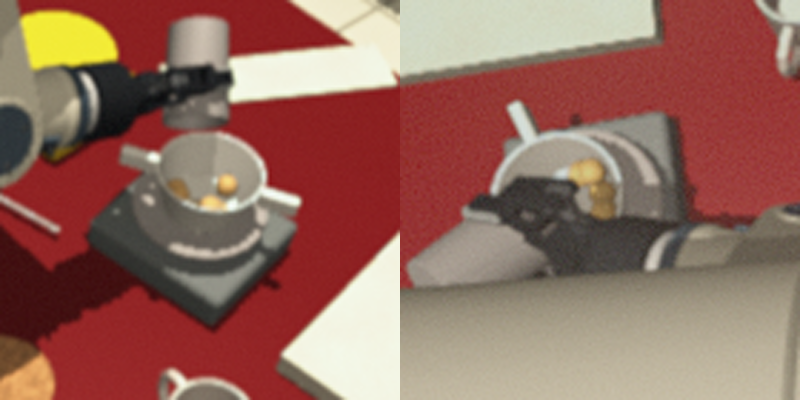

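Beads lie in the bowl (three or four are visible around scene crop (215,190)). I'll tip a bit further to make sure, then roll back.

Call:
{"api": "move_arm", "payload": {"motion": [{"offset": [0,0,0],"angular": [0,0,5],"gripper": 0},{"offset": [0,0,0],"angular": [0,0,5],"gripper": 0},{"offset": [0,0,0],"angular": [0,0,5],"gripper": 0},{"offset": [0,0,0],"angular": [0,0,0],"gripper": 0},{"offset": [0,0,0],"angular": [0,0,0],"gripper": 0}]}}

```text
clock: 20.45
tcp_pos: [0.4874, 0.3092, 0.202]
eef_rot: [1.889, 0.598, -3.132]
contact_force: [-0.1, 0.6, -1.2]
opening: 0.0648
```

Call:
{"api": "move_arm", "payload": {"motion": [{"offset": [0,0,0],"angular": [0,0,0],"gripper": 0},{"offset": [0,0,0],"angular": [0,0,-7],"gripper": 0},{"offset": [0,0,0],"angular": [0,0,-7],"gripper": 0},{"offset": [0,0,0],"angular": [0,0,-7],"gripper": 0},{"offset": [0,0,0],"angular": [0,0,-7],"gripper": 0}]}}

```text
clock: 20.87
tcp_pos: [0.4874, 0.3092, 0.202]
eef_rot: [2.119, 1.051, -2.829]
contact_force: [-0.7, -0.4, -2.9]
opening: 0.065
```

Call:
{"api": "move_arm", "payload": {"motion": [{"offset": [0,0,0],"angular": [0,0,-7],"gripper": 0},{"offset": [0,0,0],"angular": [0,0,-7],"gripper": 0},{"offset": [0,0,0],"angular": [0,0,-7],"gripper": 0},{"offset": [0,0,0],"angular": [0,0,-7],"gripper": 0},{"offset": [0,0,0],"angular": [0,0,-7],"gripper": 0}]}}

```text
clock: 21.28
tcp_pos: [0.4874, 0.3092, 0.202]
eef_rot: [-2.614, 1.267, -1.197]
contact_force: [1.1, -0.5, -1.5]
opening: 0.0655
```

```bash
python3 rel.py .478 .310 .225
```

```text
21.2833 [0.4874 0.3092 0.202 ] [-2.614  1.267 -1.197] q [0.08 0.67 2.12 1.72 1.24 0.21] F [ 1.1 -0.5 -1.5] open 0.0655
[[ 0.109 -0.98   0.168]
 [-0.279  0.132  0.951]
 [-0.954 -0.151 -0.259]]
tool delta [-0.0232  0.0058 -0.0067]
```

Call:
{"api": "move_arm", "payload": {"motion": [{"offset": [-0.0232,0.0058,-0.0067],"angular": [0,0,0],"gripper": 0},{"offset": [0,0,0],"angular": [0,0,-6.8],"gripper": 0},{"offset": [0,0,0],"angular": [0,0,-6.8],"gripper": 0},{"offset": [0,0,0],"angular": [0,0,-6.8],"gripper": 0},{"offset": [0,0,0],"angular": [0,0,-6.8],"gripper": 0}]}}

```text
clock: 21.7
tcp_pos: [0.4782, 0.31, 0.2253]
eef_rot: [-1.997, 0.894, -0.514]
contact_force: [0.9, -0.5, -2.6]
opening: 0.0655
```

Call:
{"api": "move_arm", "payload": {"motion": [{"offset": [0,0,0],"angular": [0,0,-6.8],"gripper": 0},{"offset": [0,0,0],"angular": [0,0,-6.8],"gripper": 0},{"offset": [0,0,0],"angular": [0,0,-6.8],"gripper": 0},{"offset": [0,0,0],"angular": [0,0,-6.8],"gripper": 0},{"offset": [0,0,0],"angular": [0,0,-6.8],"gripper": 0}]}}

```text
clock: 22.12
tcp_pos: [0.4782, 0.31, 0.2251]
eef_rot: [-1.848, 0.334, -0.267]
contact_force: [-0.1, 0.2, -0.5]
opening: 0.0655
```

Call:
{"api": "move_arm", "payload": {"motion": [{"offset": [0,0,0],"angular": [0,0,-6.8],"gripper": 0},{"offset": [0,0,0],"angular": [0,0,-6.8],"gripper": 0},{"offset": [0,0,0],"angular": [0,0,-6.7],"gripper": 0},{"offset": [0,0,0],"angular": [0,0,0],"gripper": 0},{"offset": [0,0,0],"angular": [0,0,0],"gripper": 0}]}}

```text
clock: 22.53
tcp_pos: [0.4782, 0.31, 0.2251]
eef_rot: [-1.833, 0.002, -0.175]
contact_force: [0.1, 0.8, -1.4]
opening: 0.065
```

```bash
python3 rel.py .5497 .0093 .225
python3 - <<'E'
from fit import *
a=eyes.read_camera("scene");b=eyes.read_camera("top")
hsv=cv2.cvtColor(b,cv2.COLOR_BGR2HSV)
# coaster from top and scene
for c,im in (("top",b),("scene",a)):
    hsv=cv2.cvtColor(im,cv2.COLOR_BGR2HSV);w=((hsv[...,0]>7)&(hsv[...,0]<25)&(hsv[...,1]>50)).astype(np.uint8)
    u,v=proj(c,[[.5545,.011,.004]])[0].astype(int);k=np.zeros_like(w);k[v-30:v+30,u-30:u+30]=1;w&=k
    h=cv2.convexHull(cv2.findNonZero(w));m=np.zeros_like(w);cv2.fillConvexPoly(m,h,1);print(c,w.sum(),m.sum(),fit("disk",{c:m},[.5545,.011,.004],[0,1]))
cv2.imwrite("pics/after.png",np.hstack([cv2.resize(a[80:220,340:480],(400,400),interpolation=2),cv2.resize(b[120:260,120:260],(400,400),interpolation=2)]))
E
```

```text
22.5333 [0.4782 0.31   0.2251] [-1.833  0.002 -0.175] q [ 0.08  0.61  2.14  1.71  1.23 -1.17] F [ 0.1  0.8 -1.4] open 0.065
[[ 0.985 -0.047  0.168]
 [-0.174 -0.254  0.951]
 [-0.002 -0.966 -0.259]]
tool delta [ 0.1227  0.0732 -0.274 ]
top 1727 1956 (array([0.5538, 0.0118, 0.004 ]), np.float64(0.288))
scene 999 1029 (array([0.5551, 0.0109, 0.004 ]), np.float64(0.048))
```

View pics/after.png

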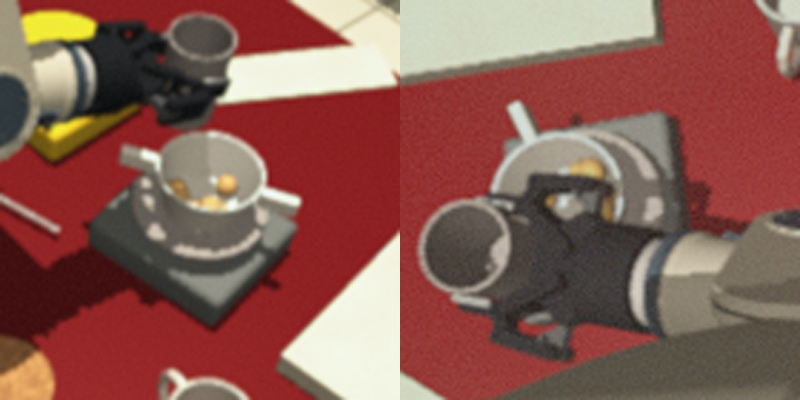

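The cup looks empty in both views and the beads are in the bowl. Returning the cup to the coaster, centre measured at (0.555, 0.011).

Call:
{"api": "move_arm", "payload": {"motion": [{"offset": [0.0063,0.0037,-0.0137],"angular": [0,0,0],"gripper": 0},{"offset": [0.0127,0.0073,-0.0274],"angular": [0,0,0],"gripper": 0},{"offset": [0.0127,0.0073,-0.0274],"angular": [0,0,0],"gripper": 0},{"offset": [0.0127,0.0073,-0.0274],"angular": [0,0,0],"gripper": 0},{"offset": [0.0127,0.0073,-0.0274],"angular": [0,0,0],"gripper": 0}]}}

```text
clock: 23.05
tcp_pos: [0.5123, 0.1731, 0.2251]
eef_rot: [-1.833, 0.002, -0.174]
contact_force: [0.6, 0.8, -1.4]
opening: 0.0654
```

Call:
{"api": "move_arm", "payload": {"motion": [{"offset": [0.0127,0.0073,-0.0274],"angular": [0,0,0],"gripper": 0},{"offset": [0.0127,0.0073,-0.0274],"angular": [0,0,0],"gripper": 0},{"offset": [0.0127,0.0073,-0.0274],"angular": [0,0,0],"gripper": 0},{"offset": [0.0127,0.0073,-0.0274],"angular": [0,0,0],"gripper": 0},{"offset": [0.0127,0.0073,-0.0274],"angular": [0,0,0],"gripper": 0}]}}

```text
clock: 23.47
tcp_pos: [0.5503, 0.0221, 0.2253]
eef_rot: [-1.833, 0.002, -0.175]
contact_force: [1.3, 0.3, -2.8]
opening: 0.0653
```

Call:
{"api": "move_arm", "payload": {"motion": [{"offset": [0.0063,0.0037,-0.0137],"angular": [0,0,0],"gripper": 0},{"offset": [0,0.025,0.0067],"angular": [0,0,0],"gripper": 0},{"offset": [0,0.025,0.0067],"angular": [0,0,0],"gripper": 0},{"offset": [0,0.025,0.0067],"angular": [0,0,0],"gripper": 0},{"offset": [0,0.02,0.0054],"angular": [0,0,0],"gripper": 0}]}}

```text
clock: 23.88
tcp_pos: [0.5536, 0.009, 0.1253]
eef_rot: [-1.833, 0.002, -0.175]
contact_force: [-0.2, -1.6, -1.7]
opening: 0.0652
```

Call:
{"api": "move_arm", "payload": {"motion": [{"offset": [0,0.018,0.0048],"angular": [0,0,0],"gripper": 0},{"offset": [0,0.01,0.0027],"angular": [0,0,0],"gripper": 0},{"offset": [0,0,0],"angular": [0,0,0],"gripper": 0},{"offset": [0,0,0],"angular": [0,0,0],"gripper": 0}]}}

```text
clock: 24.22
tcp_pos: [0.5539, 0.009, 0.0981]
eef_rot: [-1.832, 0.001, -0.174]
contact_force: [0.4, -0.1, -1.5]
opening: 0.0652
```

```bash
python3 rel.py .5535 .0085 .0690
python3 - <<'E'
from fit import *
o=get_obs()
for c in M:
    eyes.read_camera(c);uv=proj(c,[[.554,.012,.08]])[0];m=mask(c,"cup",uv[::-1]);print(c,None if m is None else (m.sum(),fit("cup",{c:m},[.554,.0115,o["tcp_pos"][2]-.0645],[0,1])))
E
```

```text
24.2167 [0.5539 0.009  0.0981] [-1.832e+00  1.000e-03 -1.740e-01] q [-0.48  0.93  1.81  1.19  1.45 -1.19] F [ 0.4 -0.1 -1.5] open 0.0652
[[ 0.985 -0.046  0.167]
 [-0.173 -0.254  0.952]
 [-0.001 -0.966 -0.258]]
tool delta [-0.0003  0.0282  0.0069]
scene None
top (np.int64(671), (array([0.5558, 0.0116, 0.0336]), np.float64(0.106)))
```

Call:
{"api": "move_arm", "payload": {"motion": [{"offset": [0,0.012,0.003],"angular": [0,0,0],"gripper": 0},{"offset": [0,0.008,0.0021],"angular": [0,0,0],"gripper": 0},{"offset": [0,0.0045,0.0012],"angular": [0,0,0],"gripper": 0},{"offset": [0,0.0025,0.0006],"angular": [0,0,0],"gripper": 0},{"offset": [0,0,0],"angular": [0,0,0],"gripper": 0}]}}

```text
clock: 24.83
tcp_pos: [0.5536, 0.0085, 0.0692]
eef_rot: [-1.832, 0.001, -0.174]
contact_force: [0.3, -0.8, -1.9]
opening: 0.0655
```

Call:
{"api": "move_arm", "payload": {"motion": [{"offset": [0,0.001,0.0003],"angular": [0,0,0],"gripper": 0},{"offset": [0,0,0],"angular": [0,0,0],"gripper": 0},{"offset": [0,0,0],"angular": [0,0,0],"gripper": 0}]}}

```text
clock: 25.08
tcp_pos: [0.554, 0.0084, 0.0692]
eef_rot: [-1.833, -0.0, -0.174]
contact_force: [-0.2, 0.0, -2.6]
opening: 0.0654
```

```bash
python3 rel.py .5535 .0085 .0685
```

```text
25.0833 [0.554  0.0084 0.0692] [-1.833 -0.    -0.174] q [-0.49  0.99  1.79  1.19  1.43 -1.23] F [-0.2  0.  -2.6] open 0.0654
[[ 0.985 -0.045  0.168]
 [-0.174 -0.255  0.951]
 [ 0.    -0.966 -0.259]]
tool delta [-0.0005  0.0007  0.0002]
```

Call:
{"api": "move_arm", "payload": {"motion": [{"offset": [0,0.001,0.0003],"angular": [0,0,0],"gripper": 0},{"offset": [0,0,0],"angular": [0,0,0],"gripper": 0},{"offset": [0,0,0],"angular": [0,0,0],"gripper": 0}]}}

```text
clock: 25.33
tcp_pos: [0.5541, 0.0084, 0.0686]
eef_rot: [-1.832, -0.001, -0.174]
contact_force: [-0.7, -1.3, 2.1]
opening: 0.0648
```

Call:
{"api": "move_arm", "payload": {"motion": [{"offset": [0,0.0007,0.0002],"angular": [0,0,0],"gripper": 0},{"offset": [0,0,0],"angular": [0,0,0],"gripper": 0},{"offset": [0,0,0],"angular": [0,0,0],"gripper": 0}]}}

```text
clock: 25.58
tcp_pos: [0.5541, 0.0085, 0.0685]
eef_rot: [-1.83, -0.001, -0.174]
contact_force: [-1.6, -1.4, 5.8]
opening: 0.0653
```

The cup has contact with the coaster. Opening, then retracting along −z.

Call:
{"api": "move_arm", "payload": {"motion": [{"offset": [0,0,0],"angular": [0,0,0],"gripper": 0.85},{"offset": [0,0,0],"angular": [0,0,0],"gripper": 1},{"offset": [0,0,0],"angular": [0,0,0],"gripper": 1},{"offset": [0,0,0],"angular": [0,0,0],"gripper": 1},{"offset": [0,0,0],"angular": [0,0,0],"gripper": 1}]}}

```text
clock: 26.0
tcp_pos: [0.5539, 0.0085, 0.0672]
eef_rot: [-1.833, 0.0, -0.174]
contact_force: [-0.8, 0.2, 0.7]
opening: 0.0854
```

Call:
{"api": "move_arm", "payload": {"motion": [{"offset": [0,0,-0.01],"angular": [0,0,0],"gripper": 1},{"offset": [0,0,-0.02],"angular": [0,0,0],"gripper": 1},{"offset": [0,0,-0.03],"angular": [0,0,0],"gripper": 1},{"offset": [0,0,-0.03],"angular": [0,0,0],"gripper": 1},{"offset": [0,0,-0.03],"angular": [0,0,0],"gripper": 1}]}}

```text
clock: 26.42
tcp_pos: [0.5332, -0.1073, 0.0988]
eef_rot: [-1.833, 0.0, -0.174]
contact_force: [0.6, 0.3, -1.0]
opening: 0.0852
```

Call:
{"api": "move_arm", "payload": {"motion": [{"offset": [0,0,-0.03],"angular": [0,0,0],"gripper": 1},{"offset": [0,-0.03,0],"angular": [0,0,0],"gripper": 1},{"offset": [0,-0.03,0],"angular": [0,0,0],"gripper": 1},{"offset": [0,0,0],"angular": [0,0,0],"gripper": 1},{"offset": [0,0,0],"angular": [0,0,0],"gripper": 1}]}}

```text
clock: 26.83
tcp_pos: [0.5316, -0.1198, 0.1653]
eef_rot: [-1.834, -0.002, -0.175]
contact_force: [-0.2, -0.1, -0.3]
opening: 0.0854
```

```bash
python3 rel.py
python3 - <<'E'
from fit import *
I={c:eyes.read_camera(c) for c in M}
for c in M:
    uv=proj(c,[[.54,.303,.1]])[0];m=mask(c,"bowl",uv[::-1]);print(c,"bowl",None if m is None else fit("bowl",{c:m},[.54,.303,.073,.5],[0,1,3]))
    uv=proj(c,[[.555,.0115,.06]])[0];m=mask(c,"cup",uv[::-1]);print(c,"cup",None if m is None else (m.sum(),fit("cup",{c:m},[.555,.0115,.004],[0,1])))
a=I["scene"];b=I["top"]
u,v=proj("top",[[.54,.303,.09]])[0].astype(int);u2,v2=proj("top",[[.555,.011,.1]])[0].astype(int)
L=[cv2.resize(b[v-27:v+27,u-27:u+27],(270,270),interpolation=2),cv2.resize(b[v2-27:v2+27,u2-27:u2+27],(270,270),interpolation=2),cv2.resize(a[120:174,380:434],(270,270),interpolation=2)[:, :260]]
cv2.imwrite("pics/final.png",np.vstack([np.hstack(L),cv2.resize(cv2.hconcat([a,b]),(800,250))]))
E
```

```text
26.8333 [ 0.5316 -0.1198  0.1653] [-1.834 -0.002 -0.175] q [-0.69  0.84  1.73  1.    1.61 -1.08] F [-0.2 -0.1 -0.3] open 0.0854
[[ 0.985 -0.043  0.168]
 [-0.174 -0.257  0.951]
 [ 0.002 -0.965 -0.261]]
scene bowl (array([0.5409, 0.3025, 0.073 , 0.4914]), np.float64(0.18))
scene cup (np.int64(706), (array([0.5545, 0.0124, 0.004 ]), np.float64(0.063)))
top bowl (array([0.5381, 0.3031, 0.073 , 0.5055]), np.float64(0.263))
top cup (np.int64(656), (array([0.5541, 0.0107, 0.004 ]), np.float64(0.059)))
```

View pics/final.png

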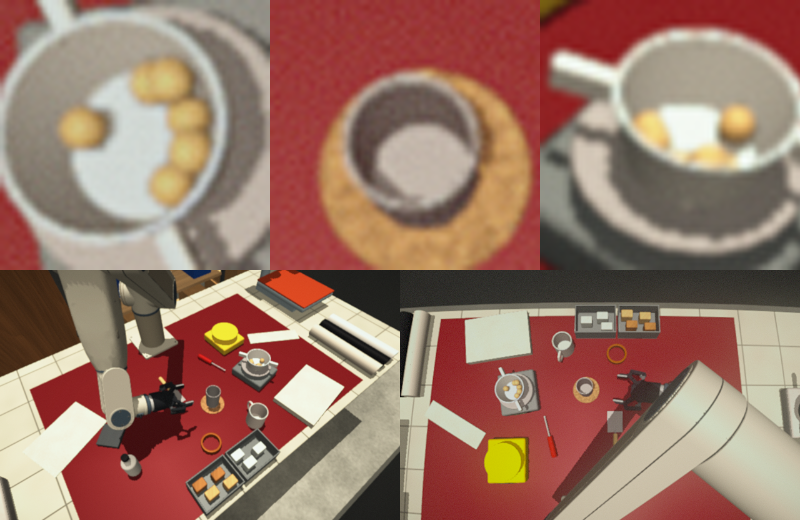

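The last picture shows all six beads in the bowl: one left at (82,128), two touching at (150–170,80), and three right at (187,115), (187,150) and (170,185). The cup is empty and on the coaster, and the bystanders look where they were. Handing in.

```bash
python3 -c "
from station import bot
print(bot.finish_job())"
```

```text
the job is handed in; nothing more can be done
None
```

The job is done and handed in at about 27 s of the 72 s allowed; `finish_job` reports no verdict.

I set the empty bowl on the grey balance's pan by one ear and released it. I then gripped the cup from the side, rolled it past horizontal over the bowl and put it back on the coaster.

**Last checks:**
- **Bowl:** the fits put its centre within about 3 mm of the pan centre. These last fits matched the outline less closely than before (outline mismatch 0.18 and 0.26), probably because the beads break it up. The fits taken before the pour were good and put it within 2 mm.
- **Beads:** I counted six in the bowl in the top view, with two of them touching, and the cup is empty.
- **Cup:** it stands about 1–2 mm from the coaster centre.
- **Gripper:** it is open, clear of everything, and the wrist force is about 0.

**Not measured:**
- **Pan depth:** I could not read it directly. I lowered the bowl in 1–2 mm steps and released it near its resting height.
- **Bystanders:** I checked these only by eye, and they look unmoved. The slate and scraper are partly hidden by the arm in the last pictures.
- **Cup, one missed view:** the network missed the cup once in the scene view while I was lowering it, so I used the top view for that step.

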